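# Clamp a roughed-out figure with the sunk knob

### The arm

A 7-joint arm with a two-finger parallel gripper is mounted at the origin on the work surface. World frame = base frame: x ahead of the robot, y to its left, z up, the work surface at z = 0. Lengths are in m, angles in degrees, forces in N, time in s.
With the tool pointing down it reaches from about 0.425 to 0.875 m from the base axis. Payload 4.7 kg.
Tool frame: the origin (TCP) lies on the front face of the gripper's body, between the roots of the fingers; the fingertips stand 70 mm ahead of it and the grasp point (between the pads) lies 51 mm ahead of it; z points along the fingers, y is the direction in which the jaws open and shut (so a half turn about z gives the same grasp; the last joint's range is limited). The gripper opens to 87 mm and grips with 3 to 60 N. Pads are 19 mm wide; open, the fingers measure 117 mm over their backs; the gripper's body (75 mm by 190 mm) begins 51 mm behind the grasp point.
Start: joints at [-65.082, 18.392, -4.016, 83.108, 1.295, 78.541, -3.26], TCP at [0.266, 0.593, 0.292] pointing down, gripper open.
Joint ranges: [-163.93, 163.93], [-17.29, 119.83], [-79.2, 71.16], [3.27, 140.29], [-89.18, 269.18], [5.43, 117.66], [-154.24, 154.24]. Speed limits (degrees/s): [147.25, 147.25, 180, 180, 180, 180, 180].

### API

Orientations are given as [roll, pitch, yaw] about the fixed x, y, z axes, in that order (R = Rz(yaw) Ry(pitch) Rx(roll)).
In Python, from cell import env gives the robot as it stands.
- The arm moves only by the tool drive_tool, never from a script. Its argument "commands" is a list of rows, each a list of 7 numbers: the shift along the tool's x, y, z in cm, then the turn, a rotation vector about the tool's x, y, z in degrees, then the opening, from 0 (shut) to 1 (fully open). In form: [[tx, ty, tz, rx, ry, rz, hand], ...]. A call has 1 to 20 rows; each row shifts and turns the commanded pose from where the row before left it, along the tool's axes as they then stand; what a row does not reach is not made up. A row lasts 1/12 s, in which the tool goes at most 41.7 mm and 7.16 degrees, less where a joint would pass 70% of its speed; a pose out of reach is approached as far as the arm can. A call is refused whole if a number of a shift passes 4.17 or a number of a turn 7.16, either way. A call with a gripper value outside its range is refused whole. The fingers move at their own pace and stop on an object; "force" is the grip in N (left out, the last holds). Time passes only in rows, so rows that do not move let the fingers close. It gives the time, the measured TCP pose, the force and the opening at its end, in the units of the state.
- env.get_obs(): the state, without advancing time (a new reading comes with each control period).
- env.read_camera(name): name is "scene" or "top" or "wrist"; returns a dict with "img" (384x512x3 uint8, blue, green, red), "mtx" (3x3 intrinsics, pixels), "pose" (4x4, takes a point from camera to world coordinates). Camera axes: x right, y down, z forward; pixel columns grow to the right and rows downward; lengths in m; the calibration is good to about 2 mm. A picture is of the moment at which its call begins. There is no depth.
- env.sign_off(): hands the job in, once; it reports no verdict.
The state is a dict: "time_s": time; "qpos": joint angles; "joint_velocities": joint speeds; "effort": joint torques, N m; "tool_pos": TCP position; "tool_rot": TCP orientation; "force": force on the tool from outside, world axes, zero at the start; "wrist_torque": the same for the moment, N m; "grip_width": finger opening in m.
Only numpy, scipy, OpenCV 4.12 (cv2) and the standard library are available. Lean on these libraries where they do the work, as an engineer would, in place of code of your own. Each camera call takes 0.05 s, during which the arm holds its last target.

### The job

Stand the pale limewood figure upright in the bench clamp, between the sliding jaw and the end stop, and let it go. Then reach into the round well and turn the sunk red knob clockwise until the jaw holds the figure's base snugly against the end stop, with about 10 N: a loose figure would shift under the gouge, and 25 N would dent the soft wood. Don't knock hard against the well, leave the other things on the bench where they are, and finish with the gripper clear of everything.

Things in the scene. Friction and masses are not known exactly. Their poses are not given: they have to be found in the camera images.
- clamp: Low clamp fixed to the bench, base plate 84 (own x) x 182 (y) x 12 mm thick, its top is the bed. Origin on the underside, in the bay for the figure; z up. Along its own y: green housing from -132 to -48 mm, sliding jaw, bay, end stop (face at y = +30 mm).
- housing: Green housing, 84 x 84 mm, top 64 mm above the bench; origin at the centre of its underside, 12 mm above the bench, axes as the clamp's. In its top a round well, 72 mm across, 40 mm deep (floor 24 mm above the bench), centred on the knob; fully open fingers do not fit in. Over 20 N of finger force on its rim or wall spoils the run.
- fence: Fixed green end stop, 64 x 14 x 24 mm, cork face towards the jaw (own -y); origin at the centre of its underside, on the bed 12 mm above the bench.
- bay (a point): Point on the bed (12 mm above the bench) mid-bay, a good place for the figure's origin; axes as the clamp's. The jaw, an aluminium plate 60 mm wide, 14 to 36 mm above the bench, starts with its face 26 to 36 mm to -y of this point (not measured, differs each time) and moves to +y, 10 mm per rad of the knob. The end stop's face is 26 mm to +y.
- knob: Red knob at the centre of the well: a straight bar 32 mm long (own x), 13 mm wide (own y), on a disc 30 mm across. Origin on the axis at the well floor, z up; disc top 3.5 mm, bar top 30 mm above it (54 mm above the bench, 10 mm below the rim). Clockwise from above tightens. From any start it turns at least 2.4 rad; 1.2 to 2.2 rad bring the jaw to a figure against the end stop.
- knob_top (a point): Centre of the top of the knob's bar, on its axis. Feel: friction of about 0.2 Nm resists turning either way, steady all along, so the knob stays where it is left. Once the figure is pinched between jaw and end stop, each newton of clamping adds 0.01 Nm against tightening, and clamping grows by roughly 35 N per rad.
- figure: Roughed-out pale limewood figure, about 0.14 kg, upright and loose: a square base 40 x 40 x 28 mm, a square trunk 26 x 26 mm from 28 to 78 mm height with faces parallel to the base, and a round head 25 mm across up to 102.5 mm. Origin at the centre of the base's underside; z up. Any side may face the jaw.
- gouge_a: Bystander: carving gouge lying on the bench, wooden handle 118 x 25 mm with a red band, thin steel blade, 230 mm long.
- gouge_b: Bystander: as gouge_a, with a blue band.
- saint: Bystander: finished figure like the task's, same size but dark brown varnish with a brass disc on the head; leave it alone.
- mallet: Bystander: turned wooden carver's mallet standing on its head, 86 mm across, 200 mm tall.
- stone: Bystander: grey sharpening stone in a dark wooden holder, 200 x 70 x 32 mm.
- pot: Bystander: blue ceramic cup, 72 mm across, 80 mm tall.
- offcut: Bystander: stepped limewood offcut, 70 x 45 x 44 mm.
- ruler: Bystander: yellow folded rule, 240 x 30 x 14 mm.

How it is judged:
By the outcome, as a careful person would: the job done as asked, in the order asked, and still so for the second after the job is handed in, with the robot touching nothing.
It also fails if it takes over 72 s, if anything falls off the work surface, if the arm or the gripper's body presses on something with over 40 N, if the wrist force passes 120 N, or if a joint passes its speed limit or range.

## Working session

There is one attempt and no reset: what is moved stays moved. The work goes in short steps, Python scripts to look and compute and a tool call to move; the robot and the scene stay as the last step left them, time stands still between calls to the robot, and variables do not carry over. Pictures are saved under pics/ and viewed, and the job is handed in when it is done.

Besides the shell and the picture viewer there is one more tool, called by a JSON object that holds its "op" and its "data". drive_tool: Moves the arm, as the interface text tells. Its arguments: {"type":"object","properties":{"commands":{"type":"array"},"force":{"type":"number"}},"required":["commands"]}

```bash
ls; mkdir -p pics; python3 - <<'E'
from cell import env
import cv2
o=env.get_obs()
for k,v in o.items(): print(k,v)
for n in ["scene","top","wrist"]:
    c=env.read_camera(n); cv2.imwrite(f"pics/{n}0.png",c["img"]); print(n,c["mtx"].tolist(),c["pose"].round(4).tolist())
E
```

```text
pics
time_s 0.0
qpos [-65.08055019  18.43764302  -4.01645522  83.17471183   1.29518673
  78.53947968  -3.26117224]
joint_velocities [ 0.12315263 -0.08017191 -0.00941028 -0.06612489  0.08089448  0.03928615
 -0.051682  ]
effort [ 1.72937202e-04 -4.91280484e+01 -4.03872505e-01 -3.12535572e+01
 -6.39861356e-02  4.36069805e-02  1.75919013e-04]
tool_pos [0.26539728 0.59289599 0.29117923]
tool_rot [-1.79893421e+02  5.59171242e-03  1.55890042e+02]
force [0.4704987  0.11309823 0.81428732]
wrist_torque [-0.00233048 -0.02879942 -0.01230017]
grip_width 0.08720436982038604
scene [[384.95148004516847, 0.0, 258.6027911818394], [0.0, 384.95148004516847, 187.24698564758089], [0.0, 0.0, 1.0]] [[0.2409, 0.7839, -0.5722, 1.2932], [0.9704, -0.2058, 0.1265, -0.2078], [-0.0186, -0.5857, -0.8103, 1.1175], [0.0, 0.0, 0.0, 1.0]]
top [[450.05382966327875, 0.0, 252.16967008196374], [0.0, 450.05382966327875, 190.16224172020898], [0.0, 0.0, 1.0]] [[0.0284, -0.9941, 0.1048, 0.3916], [-0.9995, -0.0296, -0.0103, -0.0112], [0.0133, -0.1045, -0.9944, 1.8159], [0.0, 0.0, 0.0, 1.0]]
wrist [[332.70151376268245, 0.0, 253.75187500133097], [0.0, 332.70151376268245, 190.0194623201779], [0.0, 0.0, 1.0]] [[0.4091, 0.8686, 0.2796, 0.1877], [0.9125, -0.3888, -0.127, 0.6278], [-0.0016, 0.3071, -0.9517, 0.3819], [0.0, 0.0, 0.0, 1.0]]
```

View pics/scene0.png

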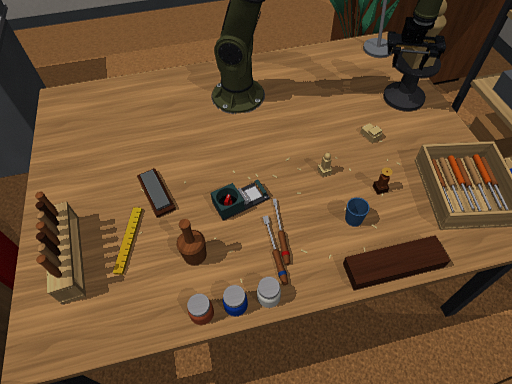

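View pics/top0.png

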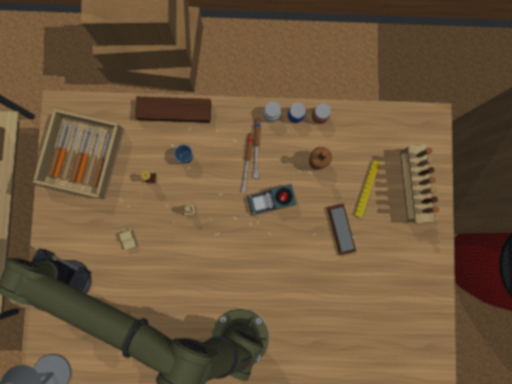

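View pics/wrist0.png

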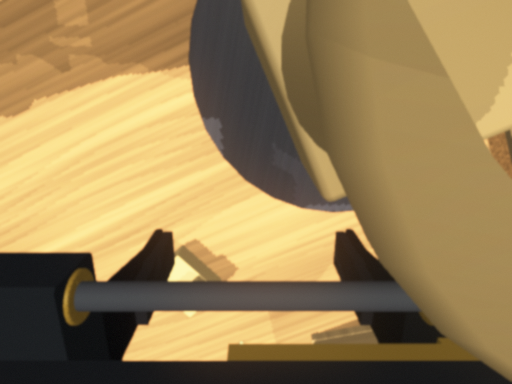

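The scene and top views show the clamp, with the housing and knob at about (283,197) in the top view. The pale figure is near (190,210) and the saint near (148,177). I'll enlarge these areas.

```bash
python3 - <<'E'
import cv2,numpy as np
from cell import env
t=cv2.imread("pics/top0.png"); s=cv2.imread("pics/scene0.png")
def crop(im,x0,y0,w,h,n,f): cv2.imwrite(n,cv2.resize(im[y0:y0+h,x0:x0+w],None,fx=f,fy=f,interpolation=cv2.INTER_CUBIC))
crop(t,170,165,140,70,"pics/t1.png",5.7)
crop(s,200,140,150,90,"pics/s1.png",5.3)
crop(s,330,0,182,150,"pics/s2.png",4)
E
```

```text
(no output)
```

View pics/t1.png

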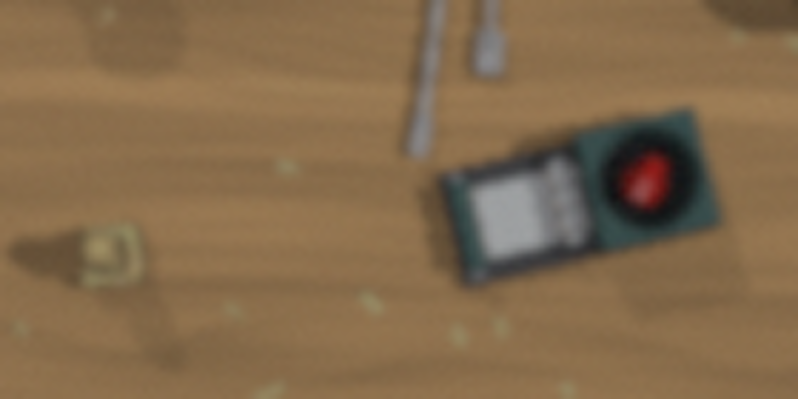

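View pics/s1.png

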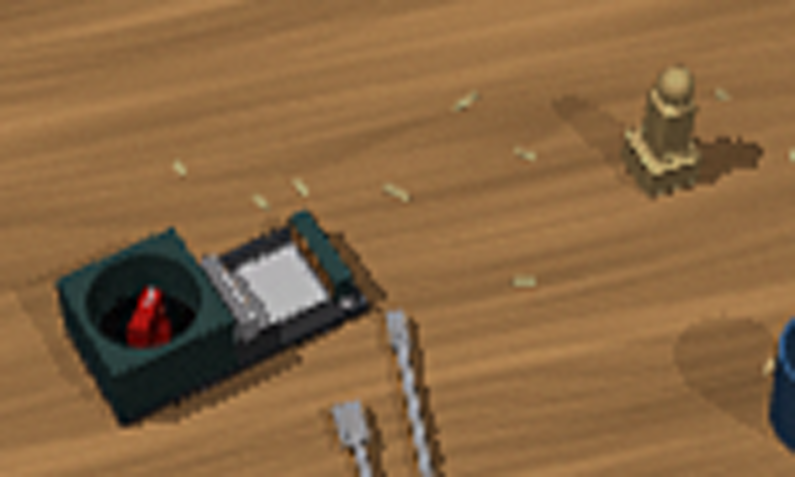

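View pics/s2.png

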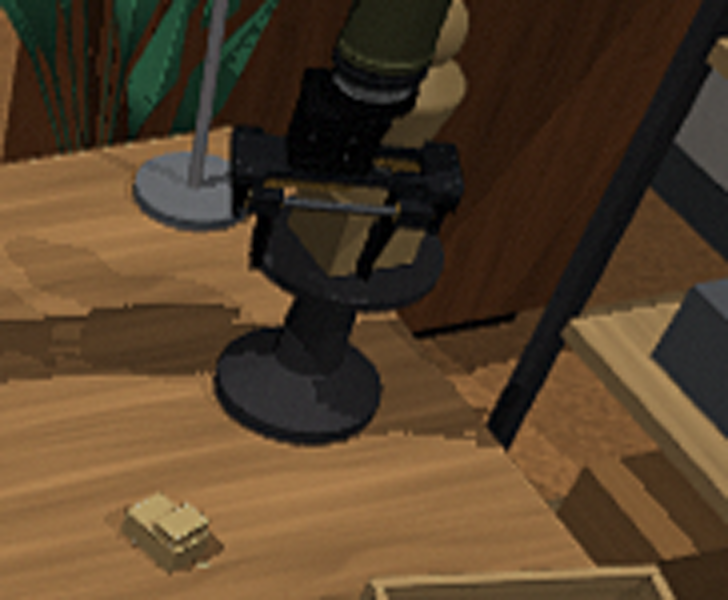

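```bash
cat > h.py <<'E'
import numpy as np,cv2
from cell import env
from scipy.spatial.transform import Rotation as R
def ray(c,u,v,z):
    K=c["mtx"];T=c["pose"]; d=T[:3,:3]@np.linalg.solve(K,[u,v,1.]); o=T[:3,3]
    return o+d*(z-o[2])/d[2]
def proj(c,p):
    T=c["pose"]; q=T[:3,:3].T@(np.asarray(p)-T[:3,3]); q=c["mtx"]@q; return q[:2]/q[2]
def crop(im,x0,y0,w,h,n,f): cv2.imwrite(n,cv2.resize(im[y0:y0+h,x0:x0+w],None,fx=f,fy=f,interpolation=cv2.INTER_CUBIC))
def st():
    o=env.get_obs(); print("t",round(o["time_s"],2),"pos",o["tool_pos"].round(4),"rot",o["tool_rot"].round(2),"F",o["force"].round(2),"T",o["wrist_torque"].round(3),"w",round(o["grip_width"],4),"q",o["qpos"].round(1)); return o
E
python3 - <<'E'
from h import *
c=env.read_camera("top"); s=env.read_camera("scene")
def t(pts,z):
    a=np.array([ray(c,170+x/5.7,165+y/5.7,z)[:2] for x,y in pts]);print(a.round(4).tolist(),a.mean(0).round(4));return a
def sc(pts,z):
    a=np.array([ray(s,200+x/5.3,140+y/5.3,z)[:2] for x,y in pts]);print(a.round(4).tolist(),a.mean(0).round(4));return a
print("fig");t([(85,228),(138,222),(145,277),(88,284)],.028); t([(103,250)],.1)
sc([(675,68)],.1025)
print("hous");a=t([(578,132),(692,108),(720,222),(603,250)],.064);sc([(58,285),(172,230),(240,320),(122,376)],.064)
print("plate end");t([(443,175),(468,285)],.024)
print("knob");t([(648,180)],.054);sc([(150,300)],.054)
for px in [(405,97)]: print("stand",ray(s,*px,0))
# stand top in scene : disc
print("bust base", ray(s,330+350/4,240/4,.2))
E
```

```text
fig
[[0.5128, 0.2357], [0.518, 0.199], [0.4799, 0.1925], [0.4738, 0.2319]] [0.4961 0.2148]
[[0.4935, 0.2131]] [0.4935 0.2131]
[[0.4942, 0.2165]] [0.4942 0.2165]
hous
[[0.5863, -0.1045], [0.6053, -0.1826], [0.5272, -0.2033], [0.5056, -0.1236]] [ 0.5561 -0.1535]
[[0.535, -0.2041], [0.511, -0.1256], [0.59, -0.0987], [0.612, -0.1777]] [ 0.562  -0.1515]
plate end
[[0.5576, -0.0126], [0.481, -0.0324]] [ 0.5193 -0.0225]
knob
[[0.5556, -0.1542]] [ 0.5556 -0.1542]
[[0.554, -0.1495]] [ 0.554  -0.1495]
stand [0.2015564  0.68575696 0.        ]
bust base [0.21776631 0.66663597 0.2       ]
```

```bash
cat >> h.py <<'E'
def plan(p,yaw,pos=None,rot=None):
    o=env.get_obs(); pos=o["tool_pos"] if pos is None else np.array(pos); rot=o["tool_rot"] if rot is None else rot
    Rm=R.from_euler("xyz",rot,degrees=True); Rt=R.from_euler("xyz",[180,0,yaw],degrees=True)
    d=Rm.inv().apply(np.array(p)-pos)*100; rv=(Rm.inv()*Rt).as_rotvec(degrees=True)
    print("d cm (current tool axes)",d.round(2),"rotvec",rv.round(2))
E
python3 - <<'E'
from h import *
plan([.496,.215,.24],99)
E
```

```text
d cm (current tool axes) [-36.49 -25.09   5.2 ] rotvec [-4.00e-02  3.00e-02  5.69e+01]
```

{"op": "drive_tool", "data": {"commands": [[-1.3,-0.9,0,0,0,0,1],[-2.6,-1.8,0,0,0,0,1],[-2.6,-1.8,0.4,0,0,0,1],[-2.6,-1.8,0.4,0,0,0,1],[-2.6,-1.8,0.4,0,0,0,1],[-2.6,-1.8,0.4,0,0,0,1],[-2.6,-1.8,0.4,0,0,0,1],[-2.6,-1.8,0.4,0,0,0,1],[-2.6,-1.8,0.4,0,0,0,1],[-2.6,-1.8,0.4,0,0,0,1],[-2.6,-1.8,0.4,0,0,0,1],[-2.6,-1.8,0.4,0,0,0,1],[-2.6,-1.8,0.4,0,0,0,1],[-2.6,-1.8,0.4,0,0,0,1],[-1.3,-0.9,0.4,0,0,0,1]]}}

```text
time_s: 1.5
tool_pos: [0.4968, 0.2087, 0.2404]
tool_rot: [-179.9, 0.1, 155.6]
force: [0.6, 0.0, -0.1]
grip_width: 0.0871
```

{"op": "drive_tool", "data": {"commands": [[0,0,0,0,0,5,1],[0,0,0,0,0,7,1],[0,0,0,0,0,7,1],[0,0,0,0,0,7,1],[0,0,0,0,0,7,1],[0,0,0,0,0,7,1],[0,0,0,0,0,7,1],[0,0,0,0,0,7,1],[0,0,0,0,0,3,1],[0,0,0,0,0,0,1],[0,0,0,0,0,0,1]]}}

```text
time_s: 2.42
tool_pos: [0.4948, 0.2136, 0.2403]
tool_rot: [180.0, -0.0, 98.9]
force: [-0.2, 0.6, 0.1]
grip_width: 0.087
```

```bash
python3 - <<'E'
from h import *
st(); c=env.read_camera("wrist"); np.save("w1.npy",c,allow_pickle=True); cv2.imwrite("pics/w1.png",cv2.resize(c["img"],(800,600),interpolation=cv2.INTER_CUBIC))
plan([.496,.215,.24],99)
E
```

```text
t 2.42 pos [0.4948 0.2136 0.2403] rot [180.    -0.    98.95] F [-0.16  0.63  0.06] T [-0.054  0.032  0.01 ] w 0.087 q [-41.    6.7  16.  103.6  -1.9  70.  -15.5]
d cm (current tool axes) [0.1  0.14 0.03] rotvec [ 0.   -0.   -0.05]
```

View pics/w1.png

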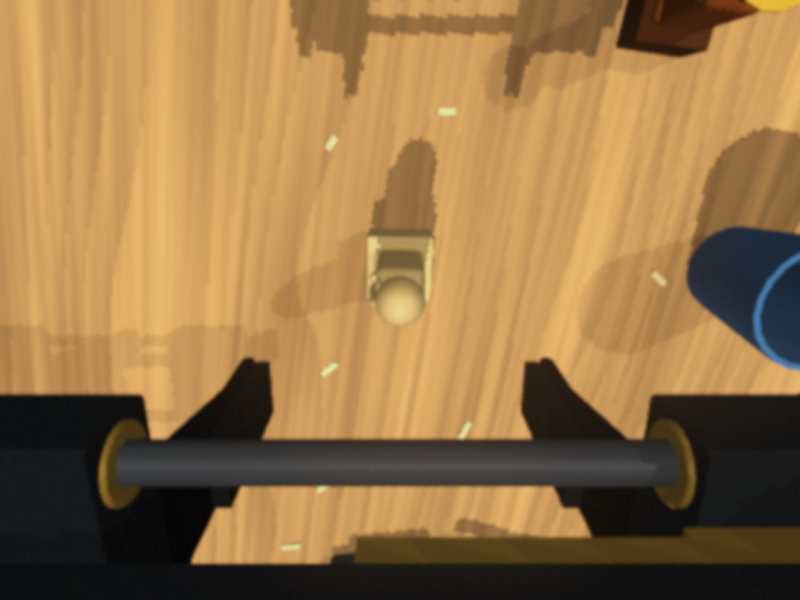

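The figure's base top edge runs level from (367,232) to (434,232), and the head is centred at (400,300). The fingers are centred at column ~397, so alignment looks good.

```bash
python3 - <<'E'
from h import *
c=env.read_camera("wrist"); 
crop(c["img"],220,135,80,80,"pics/w1c.png",7.5)
f=512/800
a,b=[ray(c,x*f,y*f,.028) for x,y in [(368,236),(433,236)]]; print(a,b,(a+b)/2,np.linalg.norm(a-b),np.degrees(np.arctan2(*(b-a)[1::-1])))
print("head",ray(c,400*f,300*f,.09))
E
```

```text
[0.47406213 0.23603118 0.028     ] [0.51195658 0.24197231 0.028     ] [0.49300935 0.23900175 0.028     ] 0.03835735741894433 8.910345039771581
head [0.49534746 0.21976348 0.09      ]
```

View pics/w1c.png

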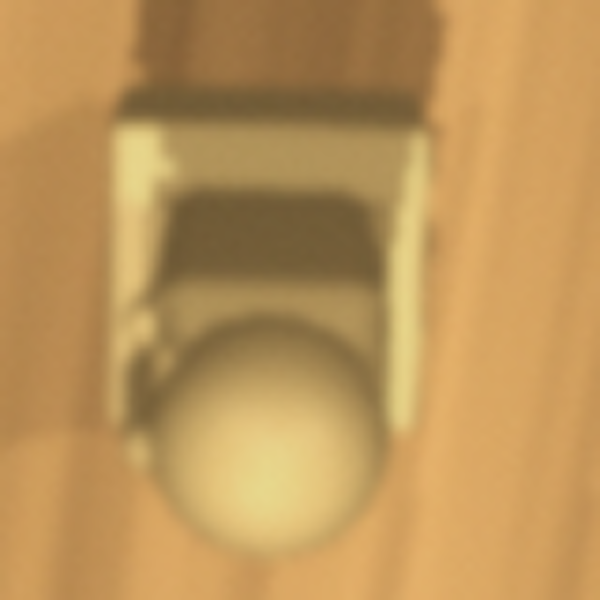

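```bash
python3 - <<'E'
from h import *
c=env.read_camera("wrist")
a,b=[ray(c,220+x/7.5,135+y/7.5,.028) for x,y in [(115,122),(430,130)]]; print((a+b)/2,np.linalg.norm(a-b),np.degrees(np.arctan2(*(b-a)[1::-1])))
plan([.4957,.2195,.111],98)
E
```

```text
[0.49316986 0.23849617 0.028     ] 0.03876810708856903 7.429014852448589
d cm (current tool axes) [ 0.51  0.17 12.93] rotvec [ 0.01 -0.01  0.93]
```

{"op": "drive_tool", "data": {"commands": [[0.5,0.15,0,0,0,1.2,1],[0,0,1,0,0,0,1],[0,0,2,0,0,0,1],[0,0,2,0,0,0,1],[0,0,2,0,0,0,1],[0,0,2,0,0,0,1],[0,0,2,0,0,0,1],[0,0,1.2,0,0,0,1],[0,0,0.7,0,0,0,1],[0,0,0,0,0,0,1],[0,0,0,0,0,0,1]]}}

```text
time_s: 3.48
tool_pos: [0.4958, 0.2198, 0.1115]
tool_rot: [180.0, 0.0, 97.7]
force: [0.0, -0.4, 0.5]
grip_width: 0.0871
```

```bash
python3 - <<'E'
from h import *
st(); c=env.read_camera("wrist"); cv2.imwrite("pics/w2.png",c["img"])
E
```

```text
t 3.48 pos [0.4958 0.2198 0.1115] rot [179.99   0.    97.71] F [ 0.01 -0.41  0.54] T [-0.107  0.042  0.02 ] w 0.0871 q [-40.4  14.9  15.4 110.3  -4.8  55.3 -15.1]
```

View pics/w2.png

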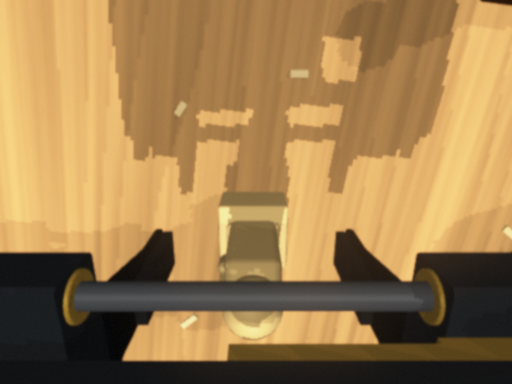

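The figure sits centred between the fingers at column ~253, with its trunk at pad height. Next I close the gripper.

{"op": "drive_tool", "data": {"commands": [[0,0,0,0,0,0,0.6],[0,0,0,0,0,0,0.4],[0,0,0,0,0,0,0.2],[0,0,0,0,0,0,0],[0,0,0,0,0,0,0],[0,0,0,0,0,0,0],[0,0,0,0,0,0,0],[0,0,0,0,0,0,0],[0,0,0,0,0,0,0]], "force": 18}}

```text
time_s: 4.28
tool_pos: [0.4956, 0.2198, 0.1113]
tool_rot: [180.0, -0.0, 97.7]
force: [1.2, -0.0, 0.6]
grip_width: 0.0349
```

{"op": "drive_tool", "data": {"commands": [[0,0,-1,0,0,0,0],[0,0,-2,0,0,0,0],[0,0,-2,0,0,0,0],[0,0,-2,0,0,0,0],[0,0,-2,0,0,0,0],[0,0,-1,0,0,0,0],[0,0,0,0,0,0,0]]}}

```text
time_s: 4.87
tool_pos: [0.4969, 0.2203, 0.2142]
tool_rot: [179.7, -0.1, 97.7]
force: [0.4, -0.1, -0.8]
grip_width: 0.026
```

```bash
python3 - <<'E'
from h import *
st(); c=env.read_camera("wrist"); cv2.imwrite("pics/w3.png",c["img"])
plan([.54,-.03,.24],104.5)
E
```

```text
t 4.87 pos [0.4969 0.2203 0.2142] rot [ 1.7973e+02 -1.2000e-01  9.7690e+01] F [ 0.44 -0.07 -0.78] T [-0.085  0.    -0.036] w 0.026 q [-41.3   8.3  15.9 104.9  -2.5  66.8 -16.9]
d cm (current tool axes) [-25.36   1.01  -2.79] rotvec [ 0.13 -0.05 -6.81]
```

View pics/w3.png

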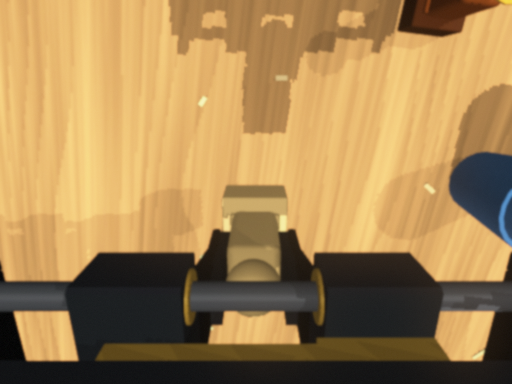

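The figure is held and upright, but the lift began just before the fingers had shut, so it may sit a little low. I'll measure its height in the hand.

```bash
python3 - <<'E'
from h import *
a=cv2.imread("pics/w2.png");b=cv2.imread("pics/w3.png")
im=np.vstack([cv2.resize(x[180:225,205:305],None,fx=6,fy=6,interpolation=cv2.INTER_CUBIC) for x in (a,b)]); cv2.imwrite("pics/cmp.png",im)
# predicted far base-edge position for slip s
c=env.read_camera("wrist");o=env.get_obs();Rm=R.from_euler("xyz",o["tool_rot"],degrees=True)
for s in (0,.004,.008,.012):
    p=[proj(c,o["tool_pos"]+Rm.apply([.020,y,.1115+s-.028])) for y in(-.02,.02)]
    q=[proj(c,o["tool_pos"]+Rm.apply([.020,y,.1115+s])) for y in(-.02,.02)]
    print(s,np.round(p,1).tolist(),np.round(q,1).tolist())
E
```

```text
0 [[216.9, 204.9], [288.0, 204.8]] [[221.4, 189.7], [283.7, 189.6]]
0.004 [[217.6, 202.5], [287.3, 202.4]] [[221.9, 187.9], [283.1, 187.8]]
0.008 [[218.3, 200.2], [286.7, 200.0]] [[222.5, 186.1], [282.6, 186.0]]
0.012 [[219.0, 197.9], [286.0, 197.8]] [[223.0, 184.3], [282.1, 184.2]]
```

View pics/cmp.png

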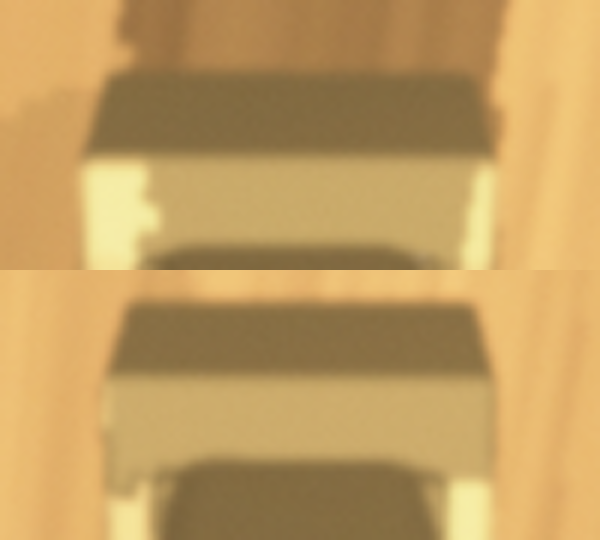

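```bash
python3 - <<'E'
from h import *
t=env.read_camera("top");s=env.read_camera("scene")
print("mallet",ray(t,320,158,.1),ray(s,186,225,.2),ray(s,192,250,.04))
plan([.575,-.22,.30],104.5)
E
```

```text
mallet [ 0.70533754 -0.28793569  0.1       ] [ 0.71916164 -0.2892188   0.2       ] [ 0.71294033 -0.29725678  0.04      ]
d cm (current tool axes) [-44.63   2.05  -8.98] rotvec [-0.14  0.05 -6.81]
```

{"op": "drive_tool", "data": {"commands": [[-1,0.1,-1.5,0,0,-1,0],[-2,0.1,-2,0,0,-1,0],[-3,0.1,-2,0,0,-1,0],[-3,0.1,-1.5,0,0,-1,0],[-3,0.1,-1,0,0,-1,0],[-3,0.1,-1,0,0,-1,0],[-3,0.1,0,0,0,-0.8,0],[-3,0.1,0,0,0,0,0],[-3,0.1,0,0,0,0,0],[-3,0.1,0,0,0,0,0],[-3,0.1,0,0,0,0,0],[-3,0.1,0,0,0,0,0],[-3,0.1,0,0,0,0,0],[-3,0.1,0,0,0,0,0],[-3,0.1,0,0,0,0,0],[-2,0.1,0,0,0,0,0],[-0.6,0.1,0,0,0,0,0],[0,0,0,0,0,0,0],[0,0,0,0,0,0,0],[0,0,0,0,0,0,0]]}}

```text
time_s: 6.73
tool_pos: [0.6135, -0.2083, 0.3005]
tool_rot: [-180.0, -0.1, 104.6]
force: [-0.6, 0.2, -1.6]
grip_width: 0.0258
```

```bash
python3 - <<'E'
from h import *
st(); c=env.read_camera("wrist"); np.save("w4.npy",c,allow_pickle=True);cv2.imwrite("pics/w4.png",cv2.resize(c["img"],(800,600),interpolation=cv2.INTER_CUBIC))
E
```

```text
t 6.73 pos [ 0.6135 -0.2083  0.3005] rot [-1.7996e+02 -1.1000e-01  1.0463e+02] F [-0.6   0.25 -1.63] T [-0.063  0.012 -0.012] w 0.0258 q [ -9.9  19.9  34.2  83.9 -11.3  79.8  39.3]
```

View pics/w4.png

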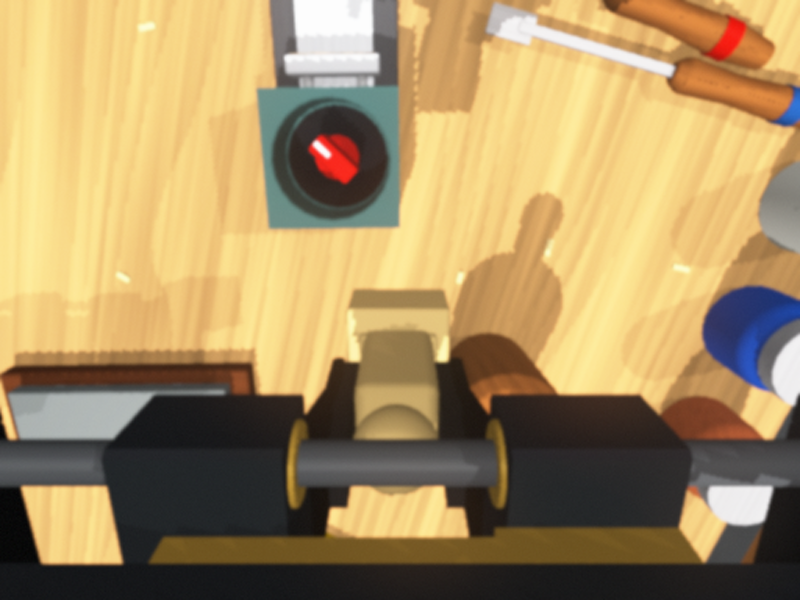

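The housing's top corners are near (258,89), (398,87), (399,227) and (270,227). The knob bar runs diagonally around (334,160), and the jaw is near (330,63). I'll crop closer.

```bash
python3 - <<'E'
from h import *
c=np.load("w4.npy",allow_pickle=True).item()
crop(c["img"],155,0,110,150,"pics/w4c.png",4*1.0)
crop(c["img"],155,45,110,105,"pics/w4d.png",7)
crop(c["img"],165,0,100,65,"pics/w4e.png",8)
E
```

```text
(no output)
```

View pics/w4d.png

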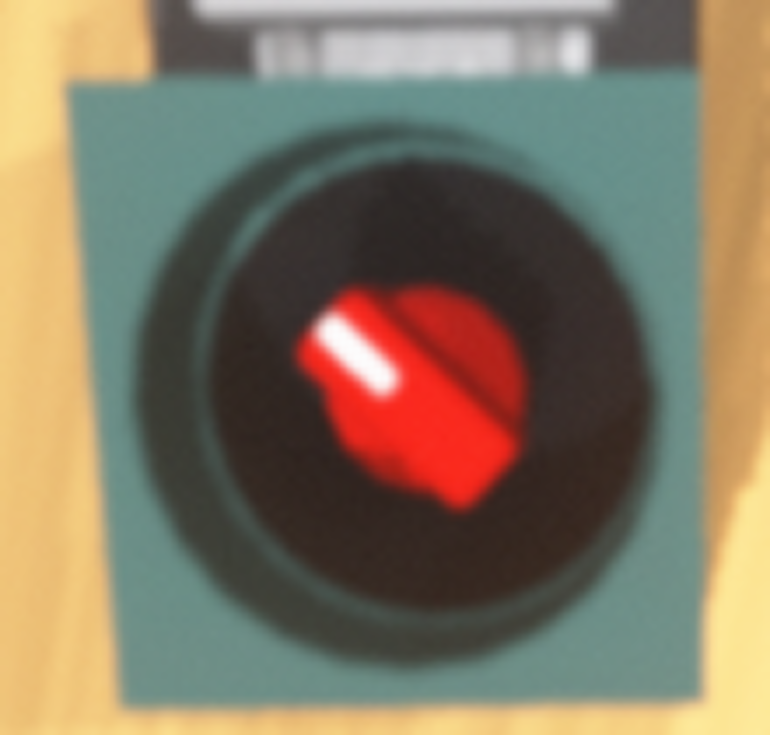

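View pics/w4e.png

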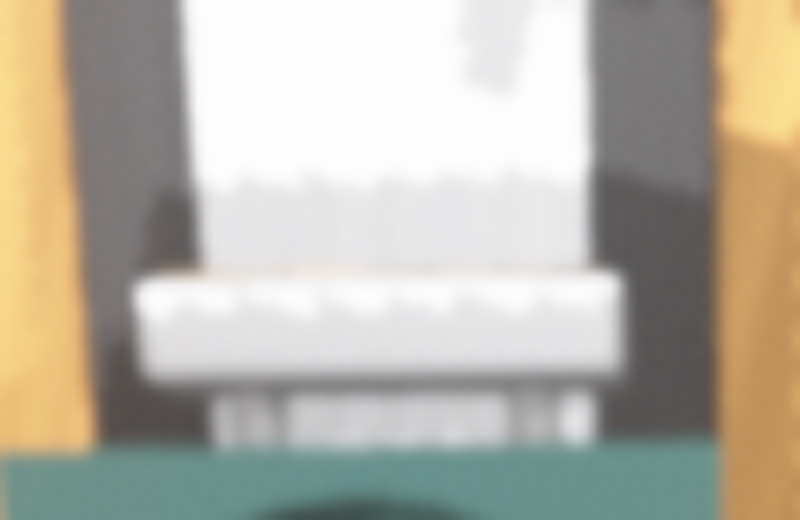

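```bash
python3 - <<'E'
from h import *
c=np.load("w4.npy",allow_pickle=True).item()
def r(pts,z,ox=155,oy=45,f=7): return np.array([ray(c,ox+x/f,oy+y/f,z) for x,y in pts])
H=r([(68,83),(697,70),(703,697),(122,708)],.064); ctr=H.mean(0)[:2]
print(H.round(4)); ang=lambda v:np.degrees(np.arctan2(v[1],v[0]))
print("center",ctr,"well",r([(396,393)],.064)[0])
print("edges",[ (round(ang(H[(i+1)%4]-H[i]),1),round(np.linalg.norm(H[(i+1)%4]-H[i]),4)) for i in range(4)])
K=r([(352,287),(297,355),(460,512),(522,440)],.054); print("knob",K.mean(0),"long ang",ang(K[2]-K[1]),ang(K[3]-K[0]),"len",np.linalg.norm(K[2]-K[1]),np.linalg.norm(K[1]-K[0]))
J=r([(135,275),(622,272)],.036,165,0,8); print("jaw",J, J.mean(0),ang(J[1]-J[0]),np.linalg.norm(J[1]-J[0]))
E
```

```text
[[ 0.507  -0.1243  0.064 ]
 [ 0.5863 -0.102   0.064 ]
 [ 0.6079 -0.1815  0.064 ]
 [ 0.5287 -0.2038  0.064 ]]
center [ 0.55748741 -0.15287577] well [ 0.55699194 -0.15179297  0.064     ]
edges [(np.float64(15.7), np.float64(0.0823)), (np.float64(-74.8), np.float64(0.0824)), (np.float64(-164.3), np.float64(0.0823)), (np.float64(105.2), np.float64(0.0824))]
knob [ 0.55779921 -0.15298703  0.054     ] long ang -29.645709558956252 -27.174058649928735 len 0.03081917681199433 0.012127690207060334
jaw [[ 0.51245424 -0.09970366  0.036     ]
 [ 0.56984088 -0.08442168  0.036     ]] [ 0.54114756 -0.09206267  0.036     ] 14.911726074180201 0.059386575275188265
```

```bash
python3 - <<'E'
from h import *
plan([.5335,-.064,.22],105.2)
E
```

```text
d cm (current tool axes) [15.96 -4.1   8.11] rotvec [-0.01 -0.1  -0.55]
```

{"op": "drive_tool", "data": {"commands": [[0.8,-0.2,0,0,0,-0.6,0],[2,-0.5,0,0,0,0,0],[2.5,-0.6,0,0,0,0,0],[2.5,-0.7,0,0,0,0,0],[2.5,-0.7,0,0,0,0,0],[2.5,-0.7,1,0,0,0,0],[2,-0.4,1.5,0,0,0,0],[1.2,-0.3,1.5,0,0,0,0],[0,0,1.5,0,0,0,0],[0,0,1.5,0,0,0,0],[0,0,1,0,0,0,0],[0,0,0,0,0,0,0],[0,0,0,0,0,0,0],[0,0,0,0,0,0,0]]}}

```text
time_s: 7.95
tool_pos: [0.5327, -0.0665, 0.2223]
tool_rot: [179.9, 0.0, 105.1]
force: [0.2, -0.7, -1.6]
grip_width: 0.026
```

```bash
python3 - <<'E'
from h import *
st(); c=env.read_camera("wrist"); np.save("w5.npy",c,allow_pickle=True);cv2.imwrite("pics/w5.png",cv2.resize(c["img"],(800,600),interpolation=cv2.INTER_CUBIC))
plan([.5335,-.064,.14],105.2)
E
```

```text
t 7.95 pos [ 0.5327 -0.0665  0.2223] rot [1.7991e+02 2.0000e-02 1.0511e+02] F [ 0.17 -0.75 -1.61] T [-0.093 -0.027  0.013] w 0.026 q [-23.1   7.5  29.7 105.6  -4.   67.8  23. ]
d cm (current tool axes) [0.25 0.11 8.24] rotvec [ 0.11  0.02 -0.11]
```

View pics/w5.png

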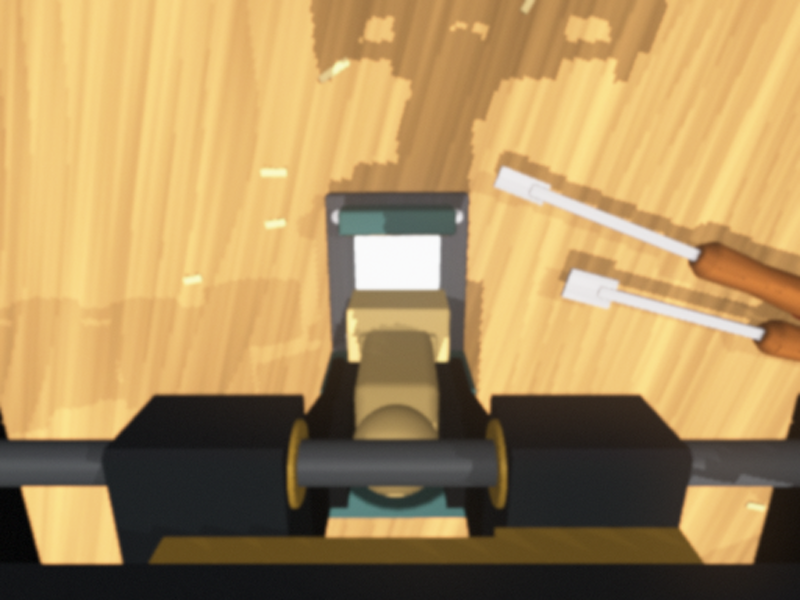

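The figure lines up with the clamp, both centred at column ~398. The end stop's cork-side top edge is at row ~235, from (340,235) to (456,233). I'll check its face position.

```bash
python3 - <<'E'
from h import *
c=np.load("w5.npy",allow_pickle=True).item()
f=.64
P=np.array([ray(c,x*f,y*f,.036) for x,y in [(340,235),(456,233)]]); print(P,P.mean(0))
Q=np.array([ray(c,x*f,y*f,.036) for x,y in [(340,212),(456,210)]]); print(Q.mean(0))
a=np.radians(15.2);yd=np.array([-np.sin(a),np.cos(a)]);xd=np.array([np.cos(a),np.sin(a)]);k=np.array([.5576,-.1528])
for p in (P,Q): d=p.mean(0)[:2]-k; print("y_c from knob",d@yd,"x_c",d@xd)
o=env.get_obs(); d=o["tool_pos"][:2]-k; print("tcp",d@yd,d@xd)
# figure base far edge assume slip .012
for s in (.008,.012,.016):
  z=o["tool_pos"][2]-.1115-s
  F=np.array([ray(c,x*f,y*f,z+.028) for x,y in [(347,307),(448,307)]]); d=F.mean(0)[:2]-k; print(s,np.linalg.norm(F[1]-F[0]),d@yd-.02,d@xd)
  F=np.array([ray(c,x*f,y*f,z) for x,y in [(353,291),(445,291)]]); d=F.mean(0)[:2]-k; print(s,np.linalg.norm(F[1]-F[0]),d@yd-.02,d@xd)
E
```

```text
[[ 0.49538288 -0.04467681  0.036     ]
 [ 0.55543489 -0.02740463  0.036     ]] [ 0.52540888 -0.03604072  0.036     ]
[ 0.52218614 -0.0241105   0.036     ]
y_c from knob 0.12111479468070295 x_c -0.0004519412941557388
y_c from knob 0.1334726214318041 x_c -0.00043396921632773283
tcp 0.08957613286634973 -0.0012838941220055383
0.008 0.03738456049268963 0.09220691337373838 -0.001064246886968677
0.008 0.038904637920729644 0.08972070525707262 -0.00033307427836492057
0.012 0.03820632156105643 0.09082997300508498 -0.0010520654084807644
0.012 0.039645774296711664 0.08848001817782525 -0.0003085883116413467
0.016 0.039028082629423234 0.08945303263643166 -0.0010398839299930636
0.016 0.04038691067269378 0.08723933109857786 -0.00028410234491776584
```

{"op": "drive_tool", "data": {"commands": [[0.25,0,0,0,0,0,0],[0,0,1,0,0,0,0],[0,0,1.5,0,0,0,0],[0,0,1.5,0,0,0,0],[0,0,1.5,0,0,0,0],[0,0,1,0,0,0,0],[0,0,0.5,0,0,0,0],[0,0,0.3,0,0,0,0],[0,0,0.3,0,0,0,0],[0,0,0,0,0,0,0],[0,0,0,0,0,0,0]]}}

```text
time_s: 8.92
tool_pos: [0.532, -0.0643, 0.1458]
tool_rot: [179.9, 0.0, 105.1]
force: [0.3, -0.9, -1.1]
grip_width: 0.0256
```

```bash
python3 - <<'E'
from h import *
st(); c=env.read_camera("wrist"); cv2.imwrite("pics/w6.png",cv2.resize(c["img"],(800,600),interpolation=cv2.INTER_CUBIC))
E
```

```text
t 8.92 pos [ 0.532  -0.0643  0.1458] rot [1.7994e+02 1.0000e-02 1.0509e+02] F [ 0.33 -0.88 -1.06] T [-0.098  0.023  0.044] w 0.0256 q [-22.2  12.4  29.2 110.1  -7.   59.1  25.2]
```

View pics/w6.png

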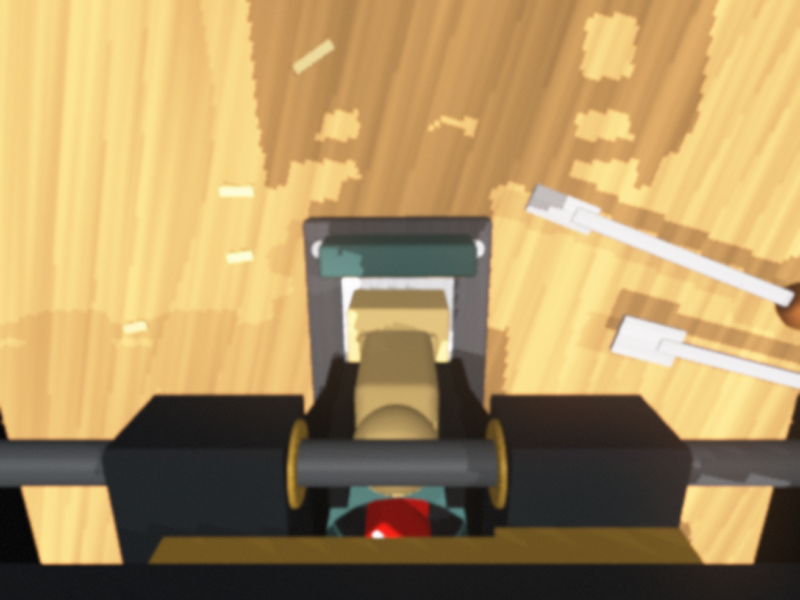

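The figure is over the bay with clear margins. I'll lower it gently and watch the force.

{"op": "drive_tool", "data": {"commands": [[0,0,0.3,0,0,0,0],[0,0,0.2,0,0,0,0],[0,0,0.2,0,0,0,0],[0,0,0,0,0,0,0],[0,0,0,0,0,0,0]]}}

```text
time_s: 9.38
tool_pos: [0.5315, -0.0642, 0.1381]
tool_rot: [-180.0, -0.0, 105.1]
force: [-0.4, 0.1, -2.1]
grip_width: 0.0256
```

{"op": "drive_tool", "data": {"commands": [[0,0,0.1,0,0,0,0],[0,0,0,0,0,0,0],[0,0,0,0,0,0,0]]}}

```text
time_s: 9.63
tool_pos: [0.5316, -0.0642, 0.1373]
tool_rot: [180.0, -0.0, 105.1]
force: [-0.1, -0.6, -1.6]
grip_width: 0.0257
```

{"op": "drive_tool", "data": {"commands": [[0,0,0.1,0,0,0,0],[0,0,0,0,0,0,0],[0,0,0,0,0,0,0]]}}

```text
time_s: 9.88
tool_pos: [0.5316, -0.0642, 0.1362]
tool_rot: [180.0, -0.0, 105.1]
force: [0.3, 1.2, -0.8]
grip_width: 0.0258
```

```bash
python3 - <<'E'
from h import *
st(); c=env.read_camera("wrist"); cv2.imwrite("pics/w7.png",cv2.resize(c["img"],(800,600),interpolation=cv2.INTER_CUBIC))
s=env.read_camera("scene"); crop(s["img"],200,140,130,90,"pics/s7.png",6)
E
```

```text
t 9.88 pos [ 0.5316 -0.0642  0.1362] rot [180.    -0.   105.09] F [ 0.27  1.22 -0.81] T [-0.053 -0.011  0.068] w 0.0258 q [-22.   13.1  29.1 110.6  -7.5  58.1  25.5]
```

View pics/s7.png

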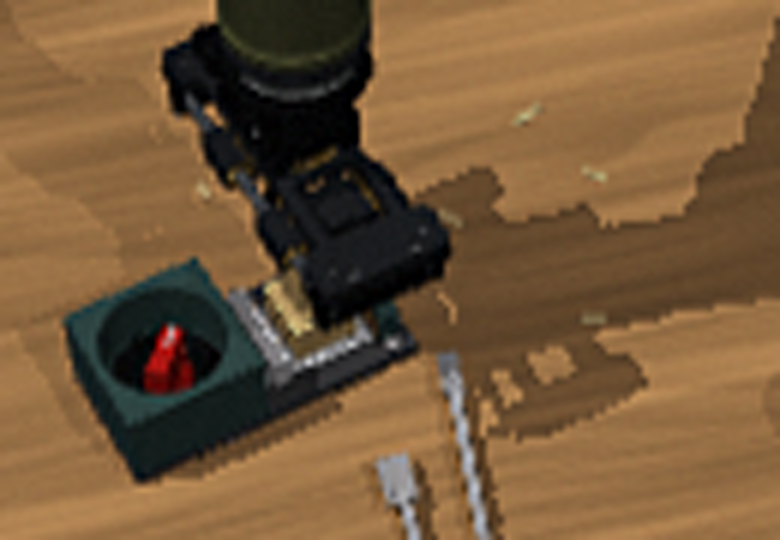

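The figure is just above the bed. I'll continue in 1 mm steps until the force changes.

{"op": "drive_tool", "data": {"commands": [[0,0,0.1,0,0,0,0],[0,0,0,0,0,0,0],[0,0,0,0,0,0,0]]}}

```text
time_s: 10.23
tool_pos: [0.532, -0.0641, 0.1357]
tool_rot: [179.9, 0.0, 105.1]
force: [-0.1, 1.2, 1.4]
grip_width: 0.0256
```

{"op": "drive_tool", "data": {"commands": [[0,0,0.1,0,0,0,0],[0,0,0,0,0,0,0],[0,0,0,0,0,0,0]]}}

```text
time_s: 10.48
tool_pos: [0.5324, -0.0641, 0.1355]
tool_rot: [179.9, -0.0, 105.1]
force: [-0.9, 0.8, 7.6]
grip_width: 0.0261
```

It made contact at TCP z ≈ 0.1355. I'll ease off slightly, open, and rise.

{"op": "drive_tool", "data": {"commands": [[0,0,-0.08,0,0,0,0],[0,0,0,0,0,0,0.4],[0,0,0,0,0,0,0.5],[0,0,0,0,0,0,0.7],[0,0,0,0,0,0,0.9],[0,0,0,0,0,0,1],[0,0,0,0,0,0,1],[0,0,0,0,0,0,1],[0,0,0,0,0,0,1],[0,0,0,0,0,0,1],[0,0,0,0,0,0,1]]}}

```text
time_s: 11.4
tool_pos: [0.5317, -0.0642, 0.1351]
tool_rot: [180.0, 0.0, 105.1]
force: [-0.8, 0.1, -0.2]
grip_width: 0.0831
```

```bash
python3 - <<'E'
from h import *
st(); c=env.read_camera("wrist"); cv2.imwrite("pics/w8.png",cv2.resize(c["img"],(800,600),interpolation=cv2.INTER_CUBIC))
E
```

```text
t 11.4 pos [ 0.5317 -0.0642  0.1351] rot [179.99   0.   105.1 ] F [-0.79  0.05 -0.22] T [-0.063  0.028 -0.006] w 0.0831 q [-22.   13.2  29.  110.6  -7.5  58.   25.5]
```

View pics/w8.png

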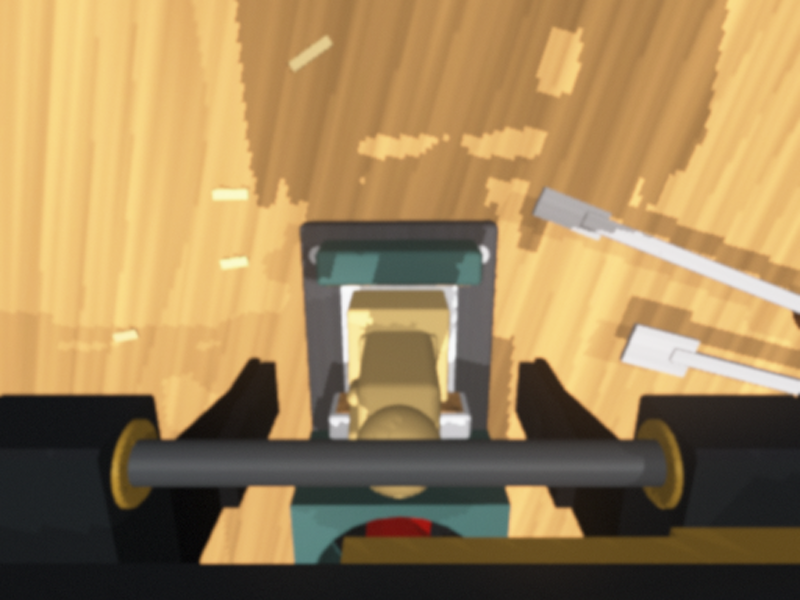

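Released, with the figure upright and square between jaw and end stop. Now I rise and go to the knob.

{"op": "drive_tool", "data": {"commands": [[0,0,-0.5,0,0,0,1],[0,0,-1.5,0,0,0,1],[0,0,-2,0,0,0,1],[0,0,-2,0,0,0,1],[0,0,-2,0,0,0,1],[0,0,-1,0,0,0,0.8],[0,0,0,0,0,0,0.6],[0,0,0,0,0,0,0.31],[0,0,0,0,0,0,0.31],[0,0,0,0,0,0,0.31]]}}

```text
time_s: 12.28
tool_pos: [0.5308, -0.0641, 0.2236]
tool_rot: [-179.9, -0.0, 105.1]
force: [0.0, 0.2, -0.1]
grip_width: 0.0615
```

```bash
python3 - <<'E'
from h import *
st(); plan([.5576,-.1528,.225],151.6)
E
```

```text
t 12.28 pos [ 0.5308 -0.0641  0.2236] rot [-1.7986e+02 -3.0000e-02  1.0509e+02] F [ 0.03  0.22 -0.06] T [-0.035  0.02   0.024] w 0.0615 q [-23.4   7.3  29.7 105.6  -3.9  68.2  22.6]
d cm (current tool axes) [-9.26  0.28 -0.14] rotvec [ -0.12  -0.08 -46.51]
```

{"op": "drive_tool", "data": {"commands": [[-1.3,0,0,0,0,0,0.31],[-2,0.1,0,0,0,0,0.31],[-2,0.1,0,0,0,0,0.31],[-2,0.1,0,0,0,0,0.31],[-1.9,0,0,0,0,0,0.31],[0,0,0,0,0,-4.5,0.31],[0,0,0,0,0,-7,0.31],[0,0,0,0,0,-7,0.31],[0,0,0,0,0,-7,0.31],[0,0,0,0,0,-7,0.31],[0,0,0,0,0,-7,0.31],[0,0,0,0,0,-7,0.31],[0,0,0,0,0,0,0.31],[0,0,0,0,0,0,0.31],[0,0,0,0,0,0,0.31]]}}

```text
time_s: 13.53
tool_pos: [0.5582, -0.1523, 0.2244]
tool_rot: [-180.0, -0.1, 151.4]
force: [-0.9, -0.3, -0.3]
grip_width: 0.0269
```

```bash
python3 - <<'E'
from h import *
st(); plan([.5576,-.1528,.125],151.6)
c=env.read_camera("wrist"); cv2.imwrite("pics/w9.png",cv2.resize(c["img"],(800,600),interpolation=cv2.INTER_CUBIC))
s=env.read_camera("scene"); crop(s["img"],200,120,130,100,"pics/s9.png",6)
E
```

```text
t 13.53 pos [ 0.5582 -0.1523  0.2244] rot [-1.7998e+02 -5.0000e-02  1.5141e+02] F [-0.86 -0.33 -0.33] T [-0.077 -0.008 -0.011] w 0.0269 q [-11.4  12.9  27.6  99.6  -6.3  69.1  79.3]
d cm (current tool axes) [ 0.02 -0.07  9.94] rotvec [-0.02 -0.06 -0.19]
```

View pics/w9.png

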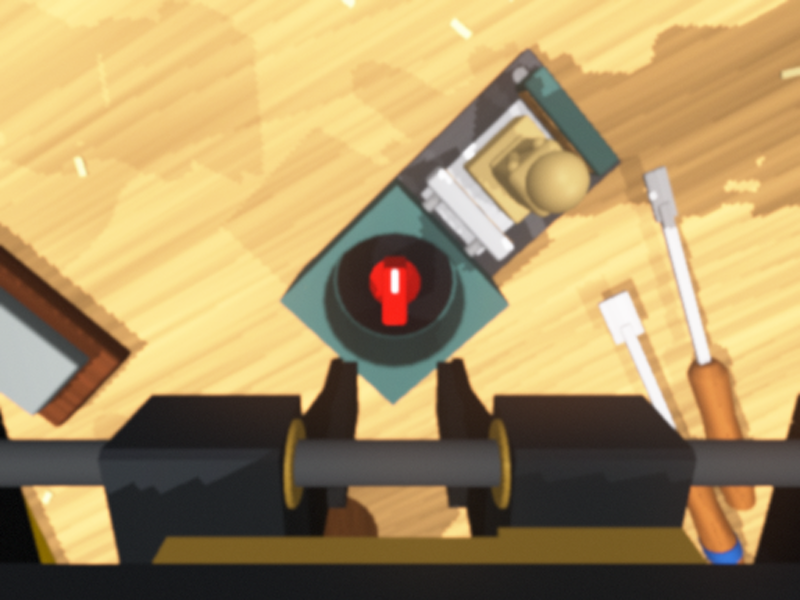

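View pics/s9.png

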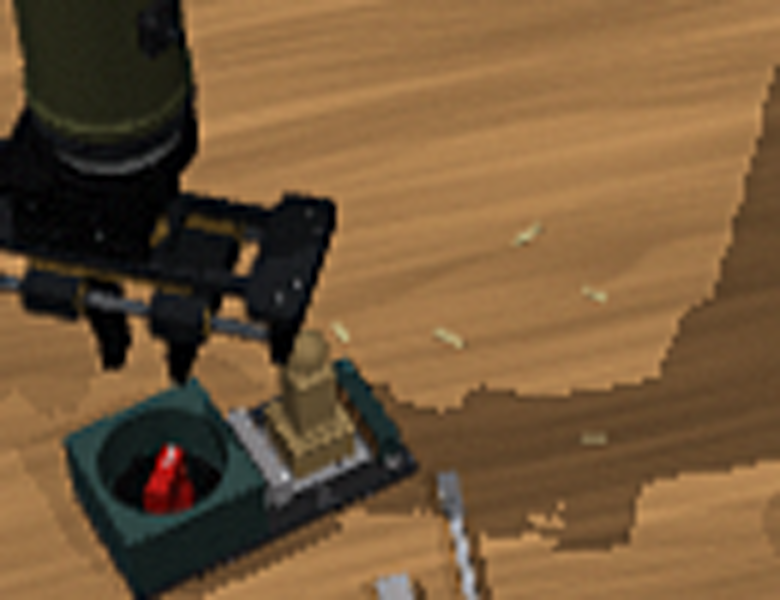

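The bar is vertical in the wrist view at column ~395, matching the finger centre at ~397. The figure still stands, so I descend into the well.

{"op": "drive_tool", "data": {"commands": [[0,-0.05,1,0,0,0,0.31],[0,0,1.5,0,0,0,0.31],[0,0,2,0,0,0,0.31],[0,0,2,0,0,0,0.31],[0,0,1.5,0,0,0,0.31],[0,0,1,0,0,0,0.31],[0,0,0.7,0,0,0,0.31],[0,0,0.3,0,0,0,0.31],[0,0,0,0,0,0,0.31],[0,0,0,0,0,0,0.31]]}}

```text
time_s: 14.47
tool_pos: [0.5587, -0.1529, 0.1257]
tool_rot: [180.0, 0.1, 151.6]
force: [-0.4, 0.3, -0.4]
grip_width: 0.027
```

```bash
python3 - <<'E'
from h import *
st(); plan([.5576,-.1528,.107],151.6)
c=env.read_camera("wrist"); cv2.imwrite("pics/w10.png",cv2.resize(c["img"],(800,600),interpolation=cv2.INTER_CUBIC))
E
```

```text
t 14.47 pos [ 0.5587 -0.1529  0.1257] rot [1.7998e+02 6.0000e-02 1.5158e+02] F [-0.41  0.3  -0.42] T [ 0.109 -0.012 -0.029] w 0.027 q [ -9.9  18.9  26.5 104.9  -9.8  58.3  82.1]
d cm (current tool axes) [ 0.1  -0.05  1.87] rotvec [ 0.02  0.06 -0.02]
```

View pics/w10.png

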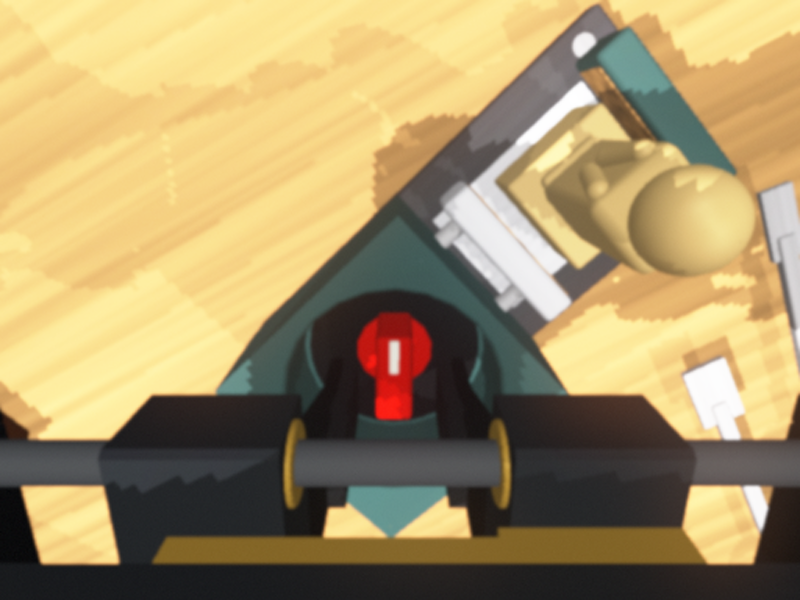

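{"op": "drive_tool", "data": {"commands": [[0.05,-0.05,0.5,0,0,0,0.31],[0.05,0,0.5,0,0,0,0.31],[0,0,0.5,0,0,0,0.31],[0,0,0.4,0,0,0,0.31],[0,0,0,0,0,0,0.31],[0,0,0,0,0,0,0.31]]}}

```text
time_s: 15.02
tool_pos: [0.5569, -0.1526, 0.1056]
tool_rot: [-180.0, -0.0, 151.6]
force: [0.1, 1.0, 0.9]
grip_width: 0.0268
```

{"op": "drive_tool", "data": {"commands": [[0,0,0,0,0,0,0],[0,0,0,0,0,0,0],[0,0,0,0,0,0,0],[0,0,0,0,0,0,0],[0,0,0,0,0,0,0],[0,0,0,0,0,0,0],[0,0,0,0,0,0,0],[0,0,0,0,0,0,0]], "force": 40}}

```text
time_s: 15.68
tool_pos: [0.5571, -0.1531, 0.1063]
tool_rot: [-180.0, 0.0, 151.6]
force: [-1.2, -1.2, 2.7]
grip_width: 0.0126
```

```bash
python3 - <<'E'
from h import *
st()
E
```

```text
t 15.68 pos [ 0.5571 -0.1531  0.1063] rot [-1.7999e+02  2.0000e-02  1.5157e+02] F [-1.21 -1.18  2.71] T [-0.336  0.237 -0.189] w 0.0126 q [ -9.5  20.2  26.2 105.9 -10.5  56.3  82.7]
```

{"op": "drive_tool", "data": {"commands": [[0,0,0,0,0,2,0],[0,0,0,0,0,3,0],[0,0,0,0,0,4,0],[0,0,0,0,0,4,0],[0,0,0,0,0,4,0],[0,0,0,0,0,3,0]]}}

```text
time_s: 16.18
tool_pos: [0.5571, -0.1531, 0.1063]
tool_rot: [-180.0, 0.0, 131.5]
force: [-0.9, -1.8, 2.8]
grip_width: 0.0127
```

```bash
python3 - <<'E'
from h import *
st()
E
```

```text
t 16.18 pos [ 0.5571 -0.1531  0.1063] rot [-1.7998e+02  4.0000e-02  1.3145e+02] F [-0.88 -1.84  2.81] T [-0.446  0.294  0.216] w 0.0127 q [-12.5  20.7  29.7 106.  -12.1  56.4  63.8]
```

{"op": "drive_tool", "data": {"commands": [[0,0,0,0,0,4,0],[0,0,0,0,0,4,0],[0,0,0,0,0,4,0],[0,0,0,0,0,4,0],[0,0,0,0,0,4,0]]}}

```text
time_s: 16.6
tool_pos: [0.5571, -0.1531, 0.1063]
tool_rot: [-180.0, 0.0, 111.5]
force: [-1.5, -1.7, 2.0]
grip_width: 0.0124
```

```bash
python3 - <<'E'
from h import *
st()
c=env.read_camera("wrist"); cv2.imwrite("pics/w11.png",cv2.resize(c["img"],(800,600),interpolation=cv2.INTER_CUBIC))
E
```

```text
t 16.6 pos [ 0.5571 -0.1531  0.1063] rot [-1.7999e+02  4.0000e-02  1.1145e+02] F [-1.5  -1.69  2.03] T [-0.495  0.294  0.216] w 0.0124 q [-15.5  21.3  33.4 106.1 -13.8  56.6  45.2]
```

View pics/w11.png

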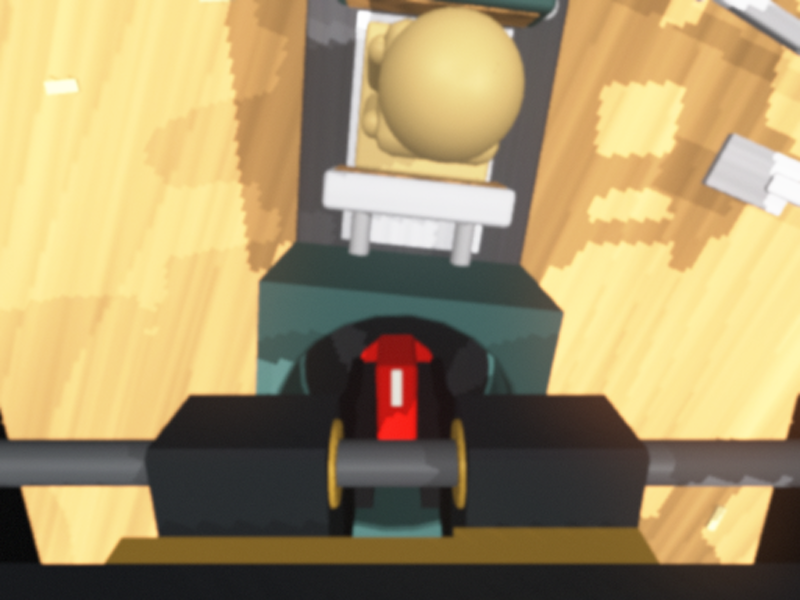

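The knob turns with the gripper, at steady torque 0.216 Nm. The jaw is closing on the figure and I continue.

{"op": "drive_tool", "data": {"commands": [[0,0,0,0,0,4,0],[0,0,0,0,0,4,0],[0,0,0,0,0,4,0],[0,0,0,0,0,4,0],[0,0,0,0,0,4,0],[0,0,0,0,0,4,0],[0,0,0,0,0,3,0],[0,0,0,0,0,3,0]]}}

```text
time_s: 17.32
tool_pos: [0.5572, -0.1531, 0.1063]
tool_rot: [180.0, 0.0, 81.6]
force: [-0.1, -2.1, 3.1]
grip_width: 0.0124
```

```bash
python3 - <<'E'
from h import *
st()
E
```

```text
t 17.32 pos [ 0.5572 -0.1531  0.1063] rot [1.7998e+02 4.0000e-02 8.1580e+01] F [-0.05 -2.08  3.06] T [-0.544  0.282  0.196] w 0.0124 q [-20.1  22.5  39.1 106.2 -16.7  57.   17.7]
```

{"op": "drive_tool", "data": {"commands": [[0,0,0,0,0,3,0],[0,0,0,0,0,3,0],[0,0,0,0,0,3,0],[0,0,0,0,0,3,0]]}}

```text
time_s: 17.65
tool_pos: [0.5572, -0.1531, 0.1063]
tool_rot: [180.0, 0.0, 69.6]
force: [-1.5, -2.5, 3.1]
grip_width: 0.0126
```

```bash
python3 - <<'E'
from h import *
st()
c=env.read_camera("wrist"); cv2.imwrite("pics/w12.png",cv2.resize(c["img"],(800,600),interpolation=cv2.INTER_CUBIC))
E
```

```text
t 17.65 pos [ 0.5572 -0.1531  0.1063] rot [1.7997e+02 4.0000e-02 6.9580e+01] F [-1.5 -2.5  3.1] T [-0.558  0.411  0.21 ] w 0.0126 q [-21.9  23.1  41.5 106.3 -17.9  57.3   6.7]
```

View pics/w12.png

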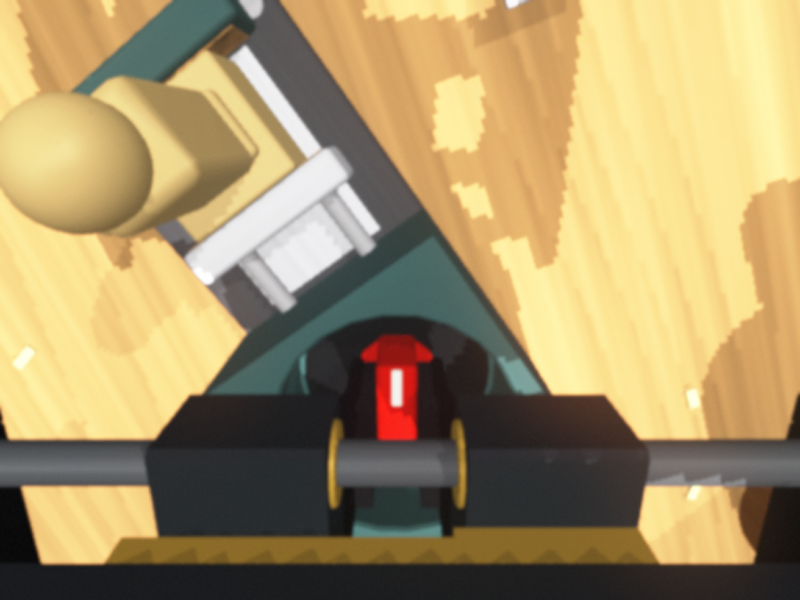

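The jaw is against the figure, and only a small gap to the end stop is left. I'll take finer steps now and read the torque.

{"op": "drive_tool", "data": {"commands": [[0,0,0,0,0,2,0],[0,0,0,0,0,2,0],[0,0,0,0,0,2,0]]}}

```text
time_s: 17.95
tool_pos: [0.5571, -0.1531, 0.1063]
tool_rot: [180.0, 0.0, 63.7]
force: [-1.3, -2.9, 3.2]
grip_width: 0.0128
```

```bash
python3 - <<'E'
from h import *
st()
E
```

```text
t 17.95 pos [ 0.5571 -0.1531  0.1063] rot [1.7997e+02 3.0000e-02 6.3670e+01] F [-1.26 -2.9   3.21] T [-0.556  0.348  0.196] w 0.0128 q [-22.9  23.4  42.7 106.3 -18.6  57.4   1.3]
```

{"op": "drive_tool", "data": {"commands": [[0,0,0,0,0,2,0],[0,0,0,0,0,2,0]]}}

```text
time_s: 18.12
tool_pos: [0.5571, -0.1531, 0.1063]
tool_rot: [180.0, 0.0, 59.7]
force: [-1.4, -2.4, 3.7]
grip_width: 0.0121
```

```bash
python3 - <<'E'
from h import *
st()
c=env.read_camera("wrist"); cv2.imwrite("pics/w13.png",cv2.resize(c["img"],(800,600),interpolation=cv2.INTER_CUBIC))
E
```

```text
t 18.12 pos [ 0.5571 -0.1531  0.1063] rot [1.7997e+02 3.0000e-02 5.9670e+01] F [-1.37 -2.37  3.73] T [-0.613  0.438  0.177] w 0.0121 q [-23.5  23.7  43.5 106.4 -19.1  57.5  -2.3]
```

View pics/w13.png

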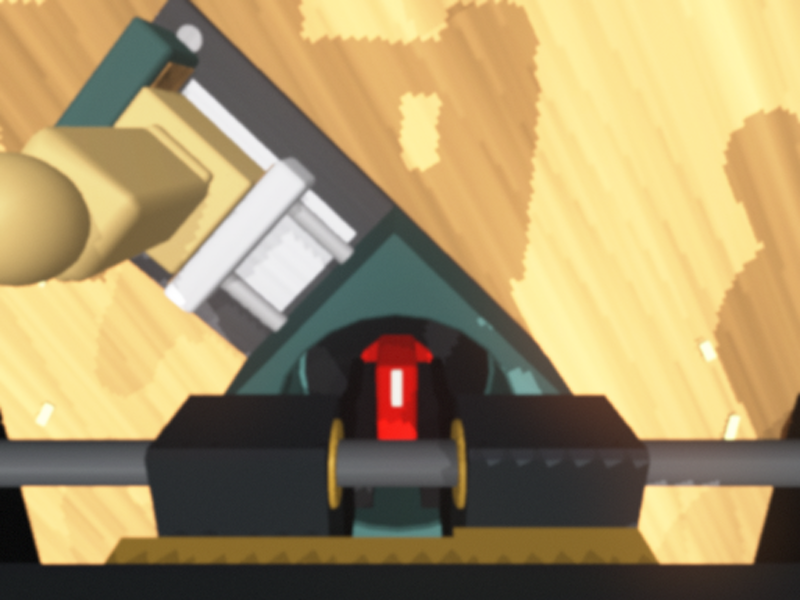

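92° turned, almost at the end stop. In the remaining turn the gripper body would sweep over the figure's head (top at 114.5 mm). So I re-grip the bar higher, with the body above the head.

{"op": "drive_tool", "data": {"commands": [[0,0,0,0,0,0,0.25],[0,0,0,0,0,0,0.25],[0,0,0,0,0,0,0.25],[0,0,0,0,0,0,0.25],[0,0,-0.6,0,0,0,0.25],[0,0,-0.52,0,0,0,0.25],[0,0,0,0,0,0,0.25],[0,0,0,0,0,0,0.25]]}}

```text
time_s: 18.83
tool_pos: [0.5576, -0.1527, 0.1179]
tool_rot: [179.9, -0.0, 59.6]
force: [1.0, -1.1, -0.1]
grip_width: 0.0217
```

```bash
python3 - <<'E'
from h import *
st()
c=env.read_camera("wrist"); cv2.imwrite("pics/w14.png",cv2.resize(c["img"],(800,600),interpolation=cv2.INTER_CUBIC))
E
```

```text
t 18.83 pos [ 0.5576 -0.1527  0.1179] rot [ 1.7993e+02 -5.0000e-02  5.9600e+01] F [ 1.04 -1.08 -0.1 ] T [-0.114  0.109  0.027] w 0.0217 q [-24.   22.7  44.  105.9 -18.4  58.6  -2.9]
```

View pics/w14.png

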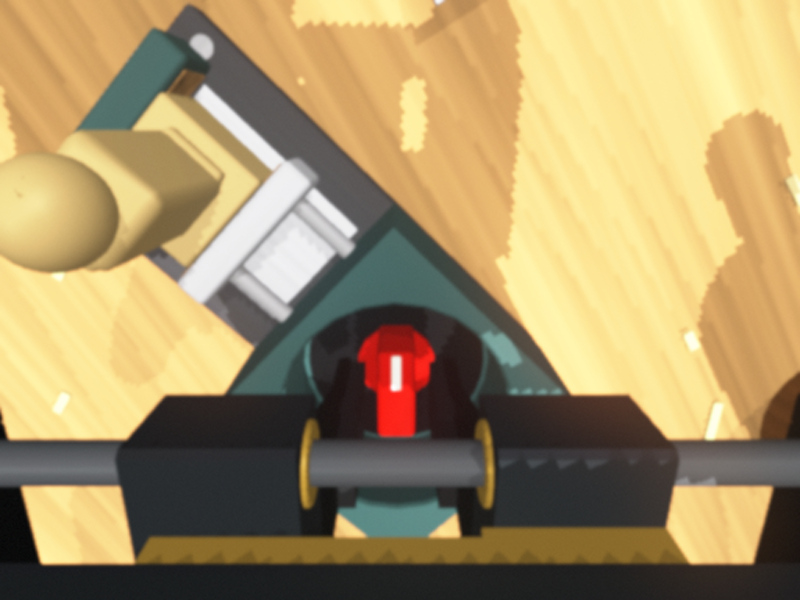

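{"op": "drive_tool", "data": {"commands": [[0,0,0,0,0,0,0],[0,0,0,0,0,0,0],[0,0,0,0,0,0,0],[0,0,0,0,0,0,0],[0,0,0,0,0,0,0],[0,0,0,0,0,0,0]], "force": 45}}

```text
time_s: 19.38
tool_pos: [0.5573, -0.1528, 0.1172]
tool_rot: [180.0, 0.0, 59.6]
force: [1.7, -0.7, -2.5]
grip_width: 0.0122
```

```bash
python3 - <<'E'
from h import *
st()
E
```

```text
t 19.38 pos [ 0.5573 -0.1528  0.1172] rot [179.97   0.    59.59] F [ 1.74 -0.65 -2.52] T [-0.263 -0.339 -0.035] w 0.0122 q [-24.   22.8  43.9 105.9 -18.4  58.6  -2.9]
```

{"op": "drive_tool", "data": {"commands": [[0,0,0,0,0,1,0],[0,0,0,0,0,1,0],[0,0,0,0,0,0,0]]}}

```text
time_s: 19.63
tool_pos: [0.5573, -0.1528, 0.1172]
tool_rot: [180.0, 0.0, 57.5]
force: [3.0, -1.3, -3.2]
grip_width: 0.0123
```

```bash
python3 - <<'E'
from h import *
st()
E
```

```text
t 19.63 pos [ 0.5573 -0.1528  0.1172] rot [1.7996e+02 1.0000e-02 5.7540e+01] F [ 3.01 -1.34 -3.22] T [-0.373 -0.471  0.151] w 0.0123 q [-24.3  22.9  44.4 105.9 -18.6  58.6  -4.8]
```

{"op": "drive_tool", "data": {"commands": [[0,0,0,0,0,1,0],[0,0,0,0,0,1,0],[0,0,0,0,0,0,0]]}}

```text
time_s: 19.88
tool_pos: [0.5573, -0.1528, 0.1172]
tool_rot: [180.0, 0.0, 55.5]
force: [3.7, -2.5, -4.6]
grip_width: 0.0122
```

```bash
python3 - <<'E'
from h import *
st()
c=env.read_camera("wrist"); cv2.imwrite("pics/w15.png",cv2.resize(c["img"],(800,600),interpolation=cv2.INTER_CUBIC))
E
```

```text
t 19.88 pos [ 0.5573 -0.1528  0.1172] rot [179.97   0.    55.52] F [ 3.67 -2.51 -4.58] T [-0.456 -0.615  0.141] w 0.0122 q [-24.6  23.   44.8 106.  -18.8  58.6  -6.6]
```

View pics/w15.png

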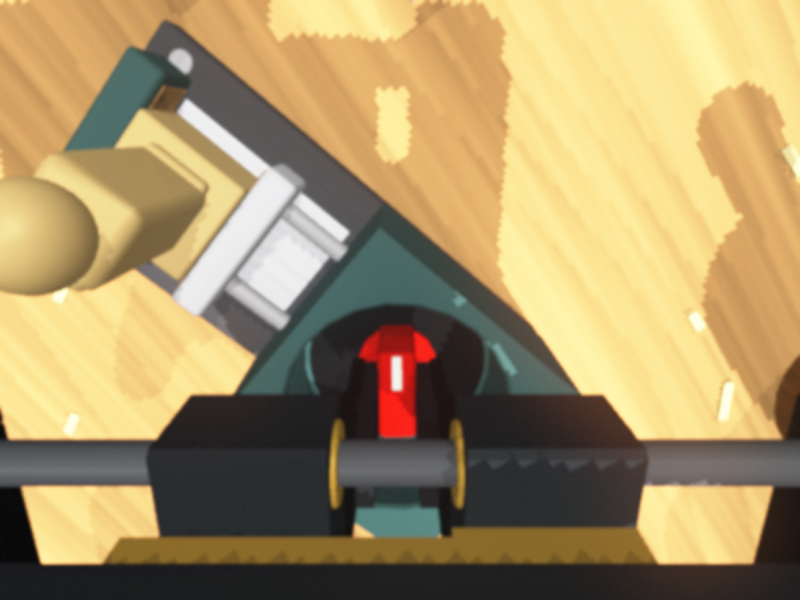

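{"op": "drive_tool", "data": {"commands": [[0,0,0,0,0,1,0],[0,0,0,0,0,1,0]]}}

```text
time_s: 20.1
tool_pos: [0.5573, -0.1528, 0.1172]
tool_rot: [180.0, -0.0, 53.5]
force: [4.6, -2.6, -5.6]
grip_width: 0.0123
```

```bash
python3 -c "
from h import *
st()"
```

```text
t 20.1 pos [ 0.5573 -0.1528  0.1172] rot [ 1.7997e+02 -1.0000e-02  5.3500e+01] F [ 4.65 -2.56 -5.58] T [-0.567 -0.817  0.229] w 0.0123 q [-24.9  23.1  45.2 106.  -19.   58.7  -8.5]
```

{"op": "drive_tool", "data": {"commands": [[0,0,0,0,0,1,0],[0,0,0,0,0,1,0]]}}

```text
time_s: 20.27
tool_pos: [0.5573, -0.1528, 0.1172]
tool_rot: [180.0, -0.0, 51.5]
force: [4.6, -2.7, -6.5]
grip_width: 0.0122
```

```bash
python3 -c "
from h import *
st()"
```

```text
t 20.27 pos [ 0.5573 -0.1528  0.1172] rot [ 1.7997e+02 -1.0000e-02  5.1490e+01] F [ 4.64 -2.68 -6.55] T [-0.625 -0.926  0.247] w 0.0122 q [-25.2  23.3  45.6 106.  -19.3  58.7 -10.3]
```

{"op": "drive_tool", "data": {"commands": [[0,0,0,0,0,1,0],[0,0,0,0,0,1,0]]}}

```text
time_s: 20.43
tool_pos: [0.5573, -0.1528, 0.1172]
tool_rot: [180.0, -0.0, 49.5]
force: [4.7, -2.6, -7.4]
grip_width: 0.0122
```

```bash
python3 -c "
from h import *
st()"
```

```text
t 20.43 pos [ 0.5573 -0.1528  0.1172] rot [179.96  -0.    49.49] F [ 4.66 -2.55 -7.39] T [-0.638 -0.956  0.229] w 0.0122 q [-25.5  23.4  46.  106.  -19.5  58.8 -12.1]
```

{"op": "drive_tool", "data": {"commands": [[0,0,0,0,0,1,0],[0,0,0,0,0,1,0]]}}

```text
time_s: 20.6
tool_pos: [0.5573, -0.1528, 0.1172]
tool_rot: [180.0, -0.0, 47.5]
force: [4.3, -3.1, -5.9]
grip_width: 0.0122
```

```bash
python3 -c "
from h import *
st()
c=env.read_camera('wrist'); cv2.imwrite('pics/w16.png',cv2.resize(c['img'],(800,600),interpolation=cv2.INTER_CUBIC))
"
```

```text
t 20.6 pos [ 0.5573 -0.1528  0.1172] rot [ 1.7996e+02 -1.0000e-02  4.7500e+01] F [ 4.31 -3.09 -5.88] T [-0.659 -0.966  0.21 ] w 0.0122 q [-25.9  23.5  46.4 106.  -19.7  58.8 -13.9]
```

View pics/w16.png

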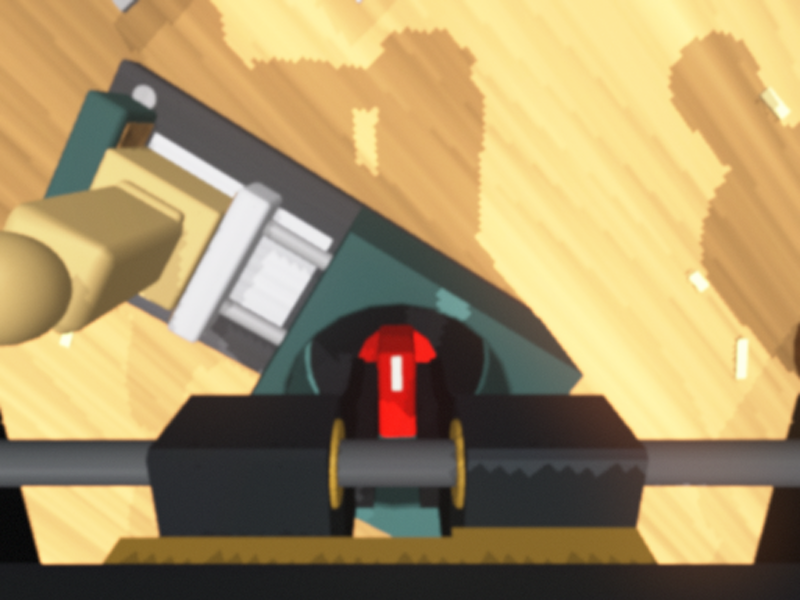

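```bash
python3 -c "
from h import *
im=cv2.imread('pics/w16.png'); cv2.imwrite('pics/w16c.png',cv2.resize(im[60:330,0:330],None,fx=2.2,fy=2.2))
"
```

```text
(no output)
```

View pics/w16c.png

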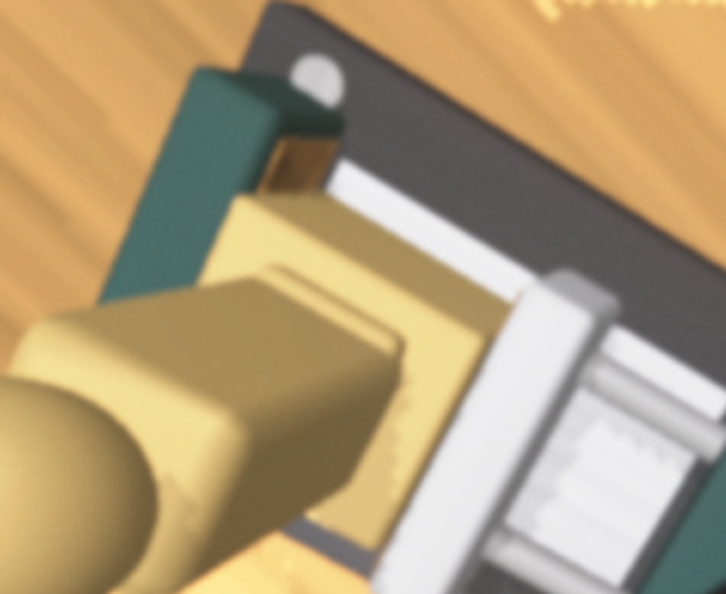

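{"op": "drive_tool", "data": {"commands": [[0,0,0,0,0,1,0],[0,0,0,0,0,1,0]]}}

```text
time_s: 20.82
tool_pos: [0.5573, -0.1528, 0.1172]
tool_rot: [180.0, -0.0, 45.5]
force: [4.5, -3.0, -6.5]
grip_width: 0.012
```

```bash
python3 -c "
from h import *
st()"
```

```text
t 20.82 pos [ 0.5573 -0.1528  0.1172] rot [ 1.7996e+02 -1.0000e-02  4.5500e+01] F [ 4.55 -2.95 -6.49] T [-0.679 -0.968  0.279] w 0.012 q [-26.2  23.6  46.8 106.  -20.   58.9 -15.7]
```

{"op": "drive_tool", "data": {"commands": [[0,0,0,0,0,1,0],[0,0,0,0,0,1,0]]}}

```text
time_s: 20.98
tool_pos: [0.5573, -0.1528, 0.1172]
tool_rot: [180.0, -0.0, 43.5]
force: [4.4, -2.5, -7.1]
grip_width: 0.0118
```

```bash
python3 -c "
from h import *
st()"
```

```text
t 20.98 pos [ 0.5573 -0.1528  0.1172] rot [179.96  -0.    43.5 ] F [ 4.36 -2.53 -7.05] T [-0.662 -0.948  0.305] w 0.0118 q [-26.5  23.8  47.2 106.  -20.2  58.9 -17.5]
```

{"op": "drive_tool", "data": {"commands": [[0,0,0,0,0,1,0],[0,0,0,0,0,1,0]]}}

```text
time_s: 21.15
tool_pos: [0.5573, -0.1528, 0.1172]
tool_rot: [180.0, -0.0, 41.5]
force: [4.7, -2.4, -6.2]
grip_width: 0.0122
```

```bash
python3 -c "
from h import *
st()
s=env.read_camera('scene'); crop(s['img'],190,120,130,100,'pics/s17.png',6)
"
```

```text
t 21.15 pos [ 0.5573 -0.1528  0.1172] rot [ 1.7996e+02 -1.0000e-02  4.1500e+01] F [ 4.73 -2.35 -6.18] T [-0.66  -0.937  0.308] w 0.0122 q [-26.8  23.9  47.7 106.  -20.4  59.  -19.3]
```

View pics/s17.png

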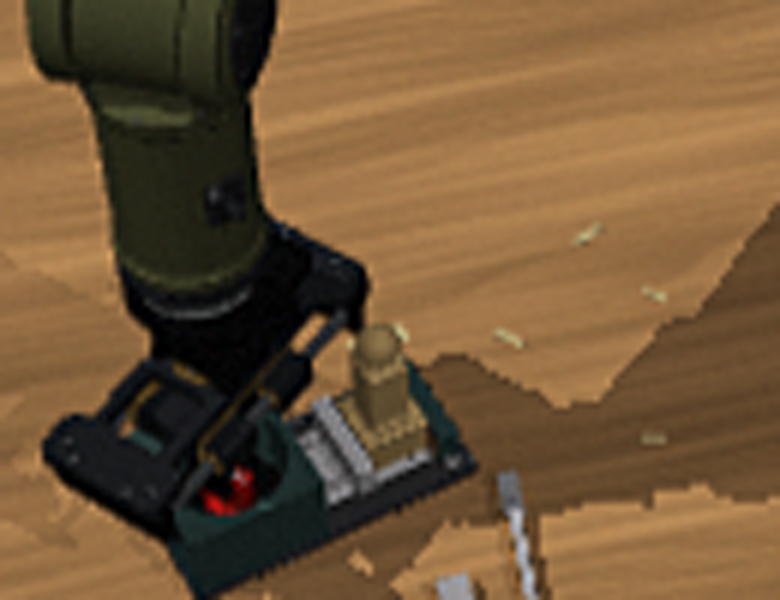

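{"op": "drive_tool", "data": {"commands": [[0,0,0,0,0,1,0]]}}

```text
time_s: 21.28
tool_pos: [0.5573, -0.1528, 0.1172]
tool_rot: [180.0, -0.0, 40.5]
force: [4.7, -3.0, -6.4]
grip_width: 0.0123
```

```bash
python3 -c "
from h import *
o=env.get_obs();print(o['tool_rot'][2],o['wrist_torque'],o['force'],o['effort'][6])"
```

```text
40.539442601311706 [-0.67375579 -0.91167438  0.3072746 ] [ 4.72776608 -3.02713571 -6.39304514] -0.01870132691692561
```

{"op": "drive_tool", "data": {"commands": [[0,0,0,0,0,1,0]]}}

```text
time_s: 21.37
tool_pos: [0.5573, -0.1528, 0.1172]
tool_rot: [180.0, -0.0, 39.5]
force: [5.1, -2.8, -6.0]
grip_width: 0.012
```

```bash
python3 -c "
from h import *
o=env.get_obs();print(o['tool_rot'][2],o['wrist_torque'],o['force'],o['effort'][6])"
```

```text
39.50731959568164 [-0.60685251 -0.96492719  0.31936924] [ 5.12045466 -2.77405677 -6.04849868] -0.1103896927088499
```

Torque has risen from ~0.21 to ~0.31 Nm, suggesting about 10 N, but single readings are noisy. I'll back off a little and re-tighten, to get a cleaner torque-angle curve.

```bash
cat > r.py <<'E'
from h import *
o=env.get_obs();print(round(o['tool_rot'][2],2),o['wrist_torque'].round(3),o['force'].round(1),round(o['time_s'],2))
E
```

{"op": "drive_tool", "data": {"commands": [[0,0,0,0,0,-3,0]]}}

```text
time_s: 21.45
tool_pos: [0.5573, -0.1528, 0.1172]
tool_rot: [180.0, -0.0, 42.5]
force: [4.9, -2.2, -6.8]
grip_width: 0.012
```

```bash
python3 r.py
```

```text
42.48 [-0.582 -0.938 -0.099] [ 4.9 -2.2 -6.8] 21.45
```

{"op": "drive_tool", "data": {"commands": [[0,0,0,0,0,-3,0]]}}

```text
time_s: 21.53
tool_pos: [0.5573, -0.1528, 0.1172]
tool_rot: [180.0, -0.0, 45.6]
force: [5.2, -2.1, -6.7]
grip_width: 0.0124
```

```bash
python3 r.py
```

```text
45.61 [-0.63  -0.9   -0.122] [ 5.2 -2.1 -6.7] 21.53
```

{"op": "drive_tool", "data": {"commands": [[0,0,0,0,0,-3,0]]}}

```text
time_s: 21.62
tool_pos: [0.5573, -0.1528, 0.1172]
tool_rot: [180.0, -0.0, 48.6]
force: [4.8, -1.4, -7.6]
grip_width: 0.0121
```

```bash
python3 r.py
```

```text
48.61 [-0.569 -0.856 -0.146] [ 4.8 -1.4 -7.6] 21.62
```

{"op": "drive_tool", "data": {"commands": [[0,0,0,0,0,-3,0]]}}

```text
time_s: 21.7
tool_pos: [0.5573, -0.1528, 0.1172]
tool_rot: [180.0, -0.0, 51.6]
force: [4.2, -1.7, -7.3]
grip_width: 0.0125
```

```bash
python3 r.py
```

```text
51.61 [-0.588 -0.955 -0.202] [ 4.2 -1.7 -7.3] 21.7
```

{"op": "drive_tool", "data": {"commands": [[0,0,0,0,0,-3,0]]}}

```text
time_s: 21.78
tool_pos: [0.5573, -0.1528, 0.1172]
tool_rot: [180.0, -0.0, 54.6]
force: [5.6, -2.4, -6.6]
grip_width: 0.0123
```

```bash
python3 r.py
```

```text
54.61 [-0.553 -0.968 -0.175] [ 5.6 -2.4 -6.6] 21.78
```

{"op": "drive_tool", "data": {"commands": [[0,0,0,0,0,-3,0]]}}

```text
time_s: 21.87
tool_pos: [0.5572, -0.1528, 0.1172]
tool_rot: [180.0, -0.0, 57.6]
force: [4.4, -2.4, -6.4]
grip_width: 0.0124
```

```bash
python3 r.py
```

```text
57.6 [-0.523 -0.884 -0.216] [ 4.4 -2.4 -6.4] 21.87
```

{"op": "drive_tool", "data": {"commands": [[0,0,0,0,0,-3,0]]}}

```text
time_s: 21.95
tool_pos: [0.5572, -0.1528, 0.1172]
tool_rot: [180.0, -0.0, 60.6]
force: [4.4, -2.6, -7.1]
grip_width: 0.0118
```

```bash
python3 r.py
```

```text
60.6 [-0.516 -0.942 -0.19 ] [ 4.4 -2.6 -7.1] 21.95
```

{"op": "drive_tool", "data": {"commands": [[0,0,0,0,0,-3,0]]}}

```text
time_s: 22.03
tool_pos: [0.5572, -0.1528, 0.1172]
tool_rot: [180.0, -0.0, 63.6]
force: [4.2, -1.8, -6.1]
grip_width: 0.0124
```

```bash
python3 r.py
```

```text
63.6 [-0.512 -0.916 -0.222] [ 4.2 -1.8 -6.1] 22.03
```

Loosening gives −0.20 Nm unloaded and −0.10 Nm at yaw 42.5°. So friction is 0.20 Nm and clamping is about 10 N near yaw 42°. Re-tightening to there.

{"op": "drive_tool", "data": {"commands": [[0,0,0,0,0,3,0],[0,0,0,0,0,3,0]]}}

```text
time_s: 22.2
tool_pos: [0.5572, -0.1528, 0.1172]
tool_rot: [180.0, -0.0, 57.4]
force: [4.0, -2.6, -6.8]
grip_width: 0.0123
```

```bash
python3 r.py
```

```text
57.39 [-0.577 -0.902  0.232] [ 4.  -2.6 -6.8] 22.2
```

{"op": "drive_tool", "data": {"commands": [[0,0,0,0,0,3,0]]}}

```text
time_s: 22.28
tool_pos: [0.5572, -0.1528, 0.1172]
tool_rot: [180.0, -0.0, 54.4]
force: [4.3, -1.6, -7.1]
grip_width: 0.0125
```

```bash
python3 r.py
```

```text
54.38 [-0.635 -0.98   0.254] [ 4.3 -1.6 -7.1] 22.28
```

{"op": "drive_tool", "data": {"commands": [[0,0,0,0,0,3,0]]}}

```text
time_s: 22.37
tool_pos: [0.5573, -0.1528, 0.1172]
tool_rot: [180.0, -0.0, 51.4]
force: [4.3, -1.3, -6.7]
grip_width: 0.0122
```

```bash
python3 r.py
```

```text
51.39 [-0.642 -0.963  0.171] [ 4.3 -1.3 -6.7] 22.37
```

{"op": "drive_tool", "data": {"commands": [[0,0,0,0,0,3,0]]}}

```text
time_s: 22.45
tool_pos: [0.5573, -0.1528, 0.1172]
tool_rot: [180.0, -0.0, 48.4]
force: [4.2, -2.3, -6.8]
grip_width: 0.0121
```

```bash
python3 r.py
```

```text
48.4 [-0.604 -0.967  0.26 ] [ 4.2 -2.3 -6.8] 22.45
```

{"op": "drive_tool", "data": {"commands": [[0,0,0,0,0,3,0]]}}

```text
time_s: 22.53
tool_pos: [0.5573, -0.1528, 0.1172]
tool_rot: [180.0, -0.0, 45.4]
force: [4.4, -2.9, -7.3]
grip_width: 0.012
```

```bash
python3 r.py
```

```text
45.4 [-0.633 -0.931  0.303] [ 4.4 -2.9 -7.3] 22.53
```

{"op": "drive_tool", "data": {"commands": [[0,0,0,0,0,1.5,0]]}}

```text
time_s: 22.62
tool_pos: [0.5573, -0.1528, 0.1172]
tool_rot: [180.0, -0.0, 43.9]
force: [4.3, -2.2, -6.6]
grip_width: 0.0125
```

```bash
python3 r.py
```

```text
43.91 [-0.65  -0.972  0.286] [ 4.3 -2.2 -6.6] 22.62
```

{"op": "drive_tool", "data": {"commands": [[0,0,0,0,0,1,0]]}}

```text
time_s: 22.7
tool_pos: [0.5573, -0.1528, 0.1172]
tool_rot: [180.0, -0.0, 43.0]
force: [4.8, -3.5, -6.9]
grip_width: 0.0122
```

```bash
python3 r.py
```

```text
42.98 [-0.638 -0.978  0.309] [ 4.8 -3.5 -6.9] 22.7
```

```bash
python3 - <<'E'
import numpy as np
from scipy.optimize import least_squares
f=[(53.5,.229),(51.5,.247),(49.5,.229),(47.5,.21),(45.5,.279),(43.5,.305),(41.5,.308),(40.54,.307),(39.51,.319),(57.4,.232),(54.4,.254),(51.4,.171),(48.4,.26),(45.4,.303),(43.9,.286),(43,.309)]
b=[(42.48,-.099),(45.6,-.122),(48.6,-.146),(51.6,-.202),(54.6,-.175),(57.6,-.216),(60.6,-.19),(63.6,-.222)]
D=np.array([(y,t,1) for y,t in f]+[(y,t,-1) for y,t in b])
for kfix in (None,.0061):
    def r(p):
        k=p[3] if kfix is None else kfix
        return D[:,2]*p[0]+p[1]+k*np.maximum(0,p[2]-D[:,0])-D[:,1]
    s=least_squares(r,[.2,0,54,.006]); k=s.x[3] if kfix is None else kfix
    print(s.x,np.std(s.fun),[ (y,round(100*k*max(0,s.x[2]-y),1)) for y in (43,42,41,40)])
E
```

```text
[2.06125041e-01 1.40304811e-02 5.13999994e+01 9.40391353e-03] 0.02126972449715735 [(43, np.float64(7.9)), (42, np.float64(8.8)), (41, np.float64(9.8)), (40, np.float64(10.7))]
[2.05319754e-01 3.66114689e-03 5.64864544e+01 6.00000000e-03] 0.023830763773523344 [(43, np.float64(8.2)), (42, np.float64(8.8)), (41, np.float64(9.4)), (40, np.float64(10.1))]
```

Both fits agree: about 8 N now, and about 10 N at yaw ≈ 40.5°. I'll turn 2.5° more, then release.

{"op": "drive_tool", "data": {"commands": [[0,0,0,0,0,1.3,0],[0,0,0,0,0,1.2,0]]}}

```text
time_s: 22.87
tool_pos: [0.5573, -0.1528, 0.1172]
tool_rot: [180.0, -0.0, 40.5]
force: [4.1, -3.8, -5.7]
grip_width: 0.0119
```

```bash
python3 r.py
```

```text
40.49 [-0.713 -0.954  0.314] [ 4.1 -3.8 -5.7] 22.87
```

{"op": "drive_tool", "data": {"commands": [[0,0,0,0,0,0,0],[0,0,0,0,0,0,0.25],[0,0,0,0,0,0,0.25],[0,0,0,0,0,0,0.25],[0,0,0,0,0,0,0.25],[0,0,0,0,0,0,0.25]]}}

```text
time_s: 23.37
tool_pos: [0.5568, -0.1525, 0.1174]
tool_rot: [-179.9, -0.0, 40.6]
force: [0.1, -0.4, -0.6]
grip_width: 0.0217
```

```bash
python3 -c "
from h import *
st()
c=env.read_camera('wrist'); cv2.imwrite('pics/w18.png',cv2.resize(c['img'],(800,600),interpolation=cv2.INTER_CUBIC))"
```

```text
t 23.37 pos [ 0.5568 -0.1525  0.1174] rot [-1.7995e+02 -1.0000e-02  4.0570e+01] F [ 0.12 -0.39 -0.59] T [-0.109  0.149  0.043] w 0.0217 q [-26.9  23.9  47.8 106.  -20.5  59.1 -20.2]
```

View pics/w18.png

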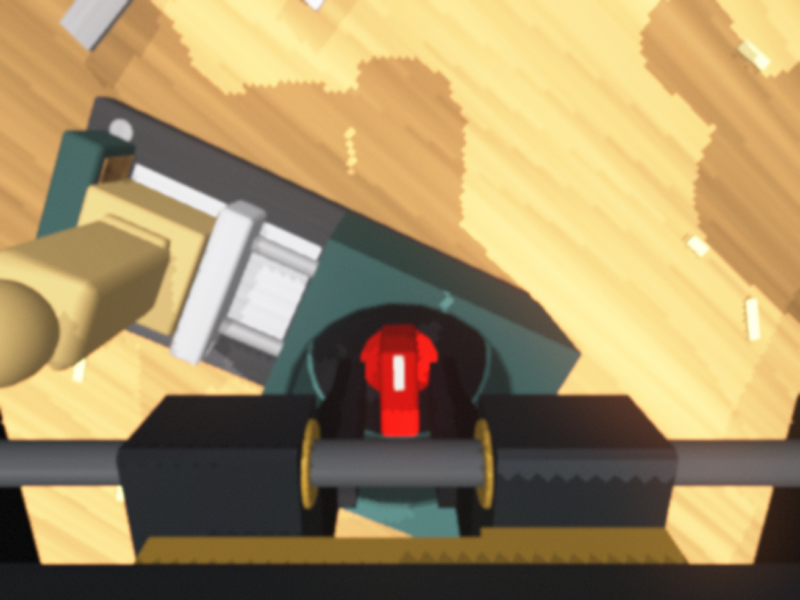

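Released; the bar stayed put and the figure sits against the stop. Rising clear.

{"op": "drive_tool", "data": {"commands": [[0,0,-0.5,0,0,0,0.25],[0,0,-1,0,0,0,0.25],[0,0,-2,0,0,0,0.25],[0,0,-2.5,0,0,0,0.25],[0,0,-2.5,0,0,0,0.25],[0,0,-2.5,0,0,0,0.25],[0,0,-2.5,0,0,0,0.25],[0,0,-1.5,0,0,0,0.25],[0,0,0,0,0,0,0.25],[0,0,0,0,0,0,0.25],[0,0,0,0,0,0,0.25]]}}

```text
time_s: 24.33
tool_pos: [0.5567, -0.1525, 0.2668]
tool_rot: [-179.9, 0.0, 40.6]
force: [-0.1, 0.6, -0.7]
grip_width: 0.0216
```

```bash
python3 -c "
from h import *
st()
c=env.read_camera('wrist'); cv2.imwrite('pics/w19.png',cv2.resize(c['img'],(800,600),interpolation=cv2.INTER_CUBIC))
s=env.read_camera('scene'); cv2.imwrite('pics/s19.png',cv2.resize(s['img'],(800,600),interpolation=cv2.INTER_CUBIC))"
```

```text
t 24.33 pos [ 0.5567 -0.1525  0.2668] rot [-1.7995e+02  1.0000e-02  4.0590e+01] F [-0.13  0.65 -0.71] T [-0.086  0.173 -0.016] w 0.0216 q [-32.2  14.1  52.5  97.4 -11.6  74.3 -26.8]
```

View pics/w19.png

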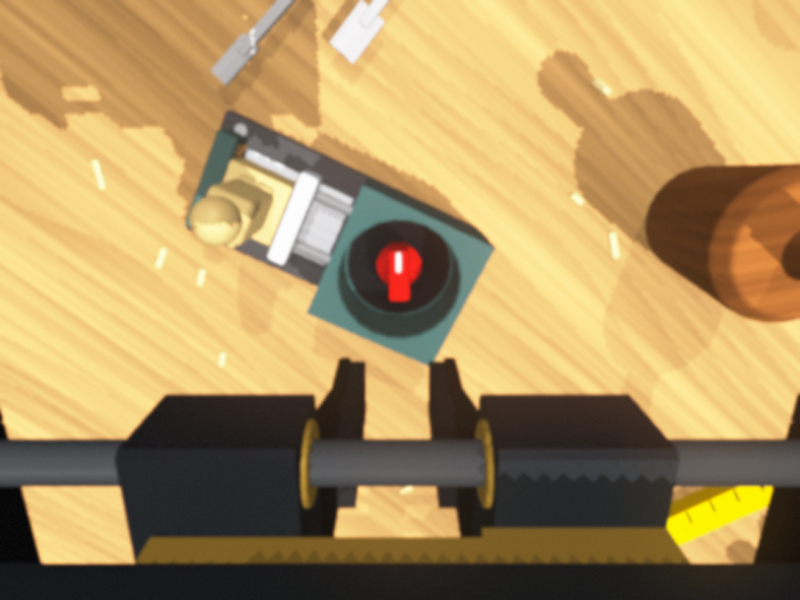

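View pics/s19.png

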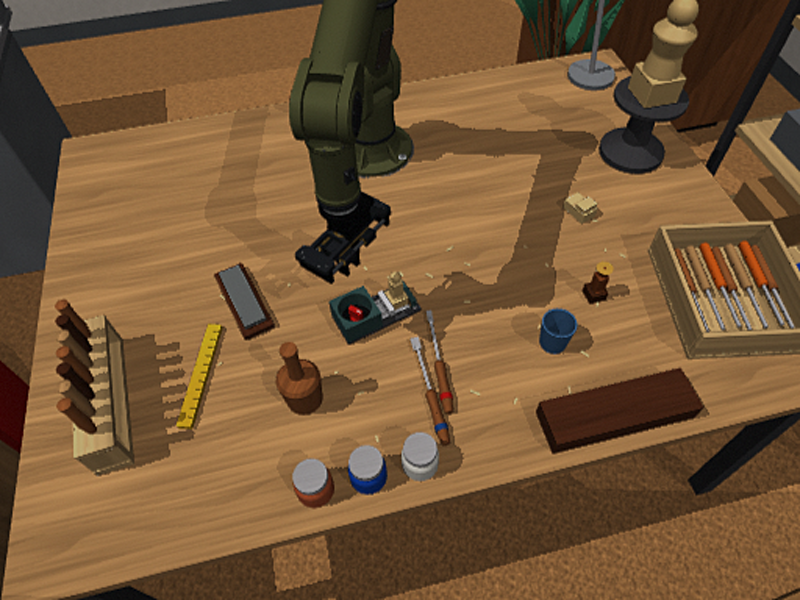

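The figure stands at (230,205) in the wrist view, pinched between jaw and end stop. The knob bar is still aligned as left, the gripper is clear, and the bystanders look unmoved.

```bash
python3 -c "
from h import *
print(env.sign_off())"
```

```text
the job is handed in; nothing more can be done
None
```

The limewood figure is standing upright in the clamp, held against the end stop by an estimated 10 N. The job was handed in at about 24 s of the 72 s allowed.

- **Placing:** I set the figure down between the jaw and the end stop and let it go. I lifted it just before the fingers had fully shut, so it sat about 12 mm low in the gripper. I measured that and allowed for it when placing.
- **Tightening:** I turned the knob clockwise in two grips. The second was higher, so the gripper body would clear the figure's head. Partway through I backed off about 24° and re-tightened, to get a clearer torque reading.
- **Clamping force:** The knob's own friction is about 0.20 Nm, and it read 0.314 Nm at the end. Two fits of torque against angle gave about 10 N at the final position. Single readings scatter by about 0.02 Nm, so the force is uncertain by roughly 2 N.
- **Last checks:** The pictures show the figure upright, the knob where I left it and the other things on the bench apparently unmoved. The gripper was well above everything, with wrist force close to zero. No check failed, and no force reading suggested a knock against the well.

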